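Put the bird-ringing bench in order

TASK

Put the ringing bench in order: stand both white weighing pots upright side by side in the deep plywood box, lay the wide ring reel flat in the round steel dish and set the narrow reel upright and centred on top of it, and lay the pliers flat in the long shallow tray. Leave the pen mug and the magnifier standing where they are, and let go of everything at the end.

Things in the scene. Friction and masses are not known exactly. Their poses are not given: they have to be found in the camera images.
- wide_pot: The wide white plastic weighing pot: an open-topped straight cylinder standing upright, outer diameter 56 mm, height 66 mm, wall 3 mm, about 60 g. Origin: centre of its underside, z up. Stands at the start on the bench in one of five spots in an arc nearest the robot (spots about 160 mm apart), shared with the other four things to be sorted.
- narrow_pot: The narrow white plastic weighing pot: an open-topped straight cylinder standing upright, outer diameter 38 mm, height 84 mm, wall 3 mm, about 60 g. Origin: centre of its underside, z up. 
- wide_reel: The wide reel of aluminium leg rings: a spool standing on one of its flanges, two grey flanges of diameter 58 mm (each 5 mm thick, at bottom and top), aluminium core of diameter 42 mm between them, total height 30 mm, about 80 g. Gripped across the flanges. Origin: centre of its underside, z up. 
- narrow_reel: The narrow reel of aluminium leg rings: the same spool but with flanges of diameter 38 mm and core of diameter 27 mm, total height 30 mm, about 40 g. Origin: centre of its underside, z up. 
- pliers: Closed steel pliers with red handles lying flat: 160 mm long along their x axis, 46 mm over the handles, 12 mm thick. Origin: on the underside at mid-length; the jaws point to +x (tip at x = +80 mm), the handles to -x. Grip them across y at the pivot block, which is centred at x = +20 mm (34 mm long in x, 24 mm wide in y, top at 12 mm) close to the centre of mass. About 140 g.
- pot_box: Deep plywood box, fixed to the bench, where the weighing pots belong: open top, outside 120 mm (its x) by 160 mm (its y), walls 5 mm thick and 30 mm high, inner floor 5 mm above the bench. Origin: centre of its underside, z up. Room for both pots side by side along its y. The three trays stand in an arc beyond the things, one ahead, one left, one right, and change places.
- reel_dish: Round shallow steel dish, fixed to the bench, where the reels belong: outer diameter 120 mm, wall 3 mm, rim 14 mm above the bench, inner floor 4 mm above the bench. Origin: centre of its underside, z up. 
- tool_tray: Long shallow grey plastic tray, fixed to the bench, where the pliers belong: open top, outside 100 mm (its x) by 240 mm (its y, the long way), walls 4 mm thick and 18 mm high, inner floor 4 mm above the bench. Origin: centre of its underside, z up. 
- mug: Bystander: white ceramic mug holding pens, outer diameter 74 mm, mug 90 mm high, pens up to 145 mm, handle out to 65 mm on its +y side. Loose. Origin: centre of its underside, z up. It stands between two of the trays. All things from the base to the trays are lower than 160 mm. Other stock stands out of the way: beyond the trays, beside the base, along the sides.
- magnifier: Bystander: magnifier lens (68 mm across, steel rim, tilted) on a post over a black base 75 by 60 mm, 16 mm high; 95 mm high in all. Loose. Origin: centre of its underside, z up. It stands between two of the trays.
Mind the look-alikes: they are no part of the job. Several things look just like the pot_box: the one meant starts farthest to the robot's left.

How it is judged:
At the end, for the whole second after the job is handed in: Both pots upright on the floor of the box, axes over 40 mm apart; wide reel upright on the dish floor, within 35 mm of its centre; narrow reel upright on it, axes within 14 mm; pliers flat on the tray floor; tilts under 0.15 rad; all at rest and released (x of wide_pot in the frame of pot_box between -0.05 and 0.05 m and y of wide_pot in the frame of pot_box between -0.07 and 0.07 m and z of each of wide_pot, narrow_pot in the frame of pot_box below 0.012 m and angle between each of wide_pot, narrow_pot, wide_reel, narrow_reel, pliers's own z axis and vertical below 0.15 rad and x of narrow_pot in the frame of pot_box between -0.05 and 0.05 m and y of narrow_pot in the frame of pot_box between -0.07 and 0.07 m and horizontal distance between wide_pot and narrow_pot above 0.04 m and horizontal distance between wide_reel and reel_dish below 0.035 m and z of wide_reel in the frame of reel_dish below 0.01 m and horizontal distance between narrow_reel and wide_reel below 0.014 m and z of narrow_reel in the frame of reel_dish between 0.03 and 0.04 m and x of pliers in the frame of tool_tray between -0.045 and 0.045 m and y of pliers in the frame of tool_tray between -0.06 and 0.06 m and z of pliers in the frame of tool_tray below 0.01 m and linear speed of each of wide_pot, narrow_pot, wide_reel, narrow_reel, pliers below 0.02 m/s); the robot touches nothing.
It fails at once if the mug was moved by more than 30 mm or tipped (distance of mug from where it was at the start of the episode above 0.03 m or angle between mug's own z axis and vertical above 0.35 rad).
It fails at once if the magnifier was moved by more than 30 mm or tipped (distance of magnifier from where it was at the start of the episode above 0.03 m or angle between magnifier's own z axis and vertical above 0.35 rad).
It also fails if it takes over 125 s, if anything falls off the work surface, if the arm or the gripper's body presses on something with over 40 N, if the wrist force passes 120 N, or if a joint passes its speed limit or range.

ROBOT

A 6-joint arm with a two-finger parallel gripper is mounted at the origin on the work surface. World frame = base frame: x ahead of the robot, y to its left, z up, the work surface at z = 0. Lengths are in m, angles in rad, forces in N, time in s.
With the tool pointing down it reaches from about 0.375 to 0.975 m from the base axis. Payload 3.8 kg.
Tool frame: the origin (TCP) lies midway between the tips of the shut fingers; the grasp point (between the pads) lies 19 mm behind it; z points along the fingers, y is the line along which they close (so a half turn about z gives the same grasp; the last joint's range is limited). The gripper opens to 85 mm and grips with 20 to 120 N. Pads are 22 mm wide; open, the fingers measure 114 mm over their backs; the gripper's body (76 mm by 85 mm) begins 54 mm behind the grasp point. The pads swing forward as they close: fully open they stand 13 mm farther back than shut.
Start: joints at [-1.267, 0.264, 1.604, -0, 1.274, -0.037], TCP at [0.226, -0.636, 0.201] pointing down, gripper open.
Joint ranges: [-2.63, 2.63], [-0.94, 2.18], [0.31, 2.57], [-1.31, 4.45], [0, 2.66], [-2.55, 2.55]. Speed limits (rad/s): [2.57, 2.57, 3.14, 3.14, 3.14, 3.14].

INTERFACE

Orientations are given as a rotation vector (axis times angle).
In Python, from workcell import status, read_camera, workorder, masks_of gives the robot as it stands.
- The arm moves only by the tool drive_tool, never from a script. Its argument "rows" is a list of rows, each a list of 7 numbers: the turn, a rotation vector about the tool's x, y, z in degrees, then the shift along the tool's x, y, z in m, then the opening, from 0 (shut) to 1 (fully open). In form: [[ax, ay, az, tx, ty, tz, claw], ...]. A call has 1 to 8 rows; each row shifts and turns the commanded pose from where the row before left it, along the tool's axes as they then stand; what a row does not reach is not made up. A row lasts 1/12 s, in which the tool goes at most 41.7 mm and 7.16 degrees, less where a joint would pass 70% of its speed; a pose out of reach is approached as far as the arm can. A call is refused whole if a number of a shift passes 0.0417 or a number of a turn 7.16, either way. A call with a gripper value outside its range is refused whole. The fingers move at their own pace and stop on an object; "force" is the grip in N (left out, the last holds). Time passes only in rows, so rows that do not move let the fingers close. It gives the time, the measured TCP pose, the force, the opening and the grip force at its end, in the units of the state.
- status.read_state(): the state, without advancing time (a new reading comes with each control period).
- read_camera(name): name is "scene" or "top" or "wrist"; returns a dict with "color" (400x640x3 uint8, red, green, blue), "intrinsics" (3x3 intrinsics, pixels), "D" ([k1, k2, p1, p2, k3] as OpenCV has them; the pictures are not rectified), "world_from_camera" (4x4, takes a point from camera to world coordinates); the wrist camera has in their place "mount" (4x4, takes a point from camera to tool coordinates, whose origin is the TCP and whose axes are the flange's). Camera axes: x right, y up, looking along -z (the intrinsics and any distortion apply to the point x, -y, -z); pixel columns grow to the right and rows downward; lengths in m; the calibration is good to about 2 mm. A picture is of the moment at which its call begins: read the wrist's pose just before it. There is no depth.
- workorder.finish_job(): hands the job in; it is judged then, once.
Trained networks look in a picture, given as the dict that the camera call returned (one of the last four; its "shot" number tells which), for a name from the list of things; names that differ only in an ending like _2 or _b are one class to them, and where a whole thing is asked for, a point or a joint stands for the part that bears it (a point fixed in the world has none). Each returns a list of dicts, best first, with "score" (0 to 1); they miss things now and then, are a little off and sometimes report something else, mostly with a low value. They report only what shows in the picture. A call takes as long as a camera call. They do not tell look-alikes from the thing itself.
- masks_of(picture, name): "mask" (400x640 bool, what is visible of it) and "bbox" ([left, top, right, bottom] in pixels, round what is visible of it).
The state is a dict: "time": time; "q": joint angles; "joint_vel": joint speeds; "joint_torque": joint torques, N m; "tool_pos": TCP position; "tcp_rot": TCP orientation; "wrist_force": force on the tool from outside, world axes, zero at the start; "torque": the same for the moment, N m; "width": opening from 0.0 (shut) to 1.0 (fully open); "grip_force": force on a finger pad.
Only numpy, scipy, OpenCV 4.12 (cv2) and the standard library are available. Lean on these libraries where they do the work, as an engineer would, in place of code of your own. Each camera call takes 0.05 s, during which the arm holds its last target. There are 200 camera calls.

## Working session

There is one attempt and no reset: what is moved stays moved. The work goes in short steps, Python scripts to look and compute and a tool call to move; the robot and the scene stay as the last step left them, time stands still between calls to the robot, and variables do not carry over. Pictures are saved under pics/ and viewed, at most 14 in all, crops included, and the job is handed in when it is done.

Besides the shell and the picture viewer there is one more tool, called after "Call:" as name(argument=value, ...) on one line, values as JSON. drive_tool: Moves the arm, as the interface text tells. Its arguments: {"type":"object","properties":{"rows":{"type":"array"},"force":{"type":"number"}},"required":["rows"]}

```bash
ls; mkdir -p pics; cat > h.py <<'E'
import numpy as np,cv2
from workcell import status,read_camera,workorder,masks_of
from scipy.spatial.transform import Rotation as R
def save(p,n): cv2.imwrite('pics/'+n,p['color'][:,:,::-1])
def ray(p,uv,z,T=None):
    T=p['world_from_camera'] if T is None else T
    n=cv2.undistortPoints(np.array(uv,float).reshape(-1,1,2),np.array(p['intrinsics']),np.array(p['D'])).reshape(-1,2)
    d=np.c_[n[:,0],-n[:,1],-np.ones(len(n))]@np.array(T)[:3,:3].T
    o=np.array(T)[:3,3]
    return o+d*((z-o[2])/d[:,2])[:,None]
E
python3 - <<'E'
from h import *
for c in('top','scene'):
    p=read_camera(c); save(p,c+'0.png'); print(c,np.round(p['world_from_camera'],3).tolist(),p['intrinsics'],p['D'])
    for n in 'wide_pot narrow_pot wide_reel narrow_reel pliers pot_box reel_dish tool_tray mug magnifier'.split():
        for m in masks_of(p,n): print(n,round(m['score'],2),np.round(m['bbox']).tolist(),m['mask'].sum())
print(status.read_state())
E
```

```text
pics
top [[0.004, 0.989, -0.149, 0.242], [-1.0, 0.005, 0.004, -0.065], [0.005, 0.149, 0.989, 1.797], [0.0, 0.0, 0.0, 1.0]] [[512.79646262   0.         319.4567402 ]
 [  0.         512.79646262 196.62298315]
 [  0.           0.           1.        ]] [-0.12930812  0.          0.          0.          0.        ]
wide_pot 0.47 [374.0, 234.0, 389.0, 255.0] 257
narrow_pot 0.58 [209.0, 227.0, 218.0, 243.0] 128
wide_reel 0.53 [286.0, 206.0, 304.0, 223.0] 195
narrow_reel 0.64 [247.0, 210.0, 263.0, 219.0] 105
pliers 0.77 [333.0, 191.0, 348.0, 233.0] 260
pot_box 0.89 [432.0, 240.0, 483.0, 284.0] 1579
pot_box 0.88 [396.0, 180.0, 446.0, 225.0] 1627
reel_dish 0.68 [167.0, 182.0, 202.0, 216.0] 910
tool_tray 0.57 [265.0, 144.0, 335.0, 177.0] 1931
tool_tray 0.21 [334.0, 188.0, 348.0, 234.0] 239
mug 0.95 [218.0, 137.0, 246.0, 167.0] 519
magnifier 0.63 [348.0, 143.0, 374.0, 162.0] 414
scene [[-0.7, -0.479, 0.529, 1.06], [0.714, -0.47, 0.519, 0.516], [0.0, 0.741, 0.671, 0.753], [0.0, 0.0, 0.0, 1.0]] [[386.632285     0.         317.9452958 ]
 [  0.         386.632285   201.34750223]
 [  0.           0. 
[... 629 characters left out ...]
 185.0, 246.0, 226.0] 821
{'time': 1.1, 'q': array([-1.26692682e+00,  2.63909000e-01,  1.60400243e+00,  2.85119863e-05,
        1.27373259e+00, -3.68715263e-02]), 'joint_vel': array([-0.00075771,  0.00168814, -0.00108535, -0.00071094, -0.00227133,
        0.00022116]), 'joint_torque': array([-4.20717106e-04, -5.15085268e+01, -3.67733860e+01, -3.57353588e-05,
        7.81407616e-04, -1.47895997e-05]), 'tool_pos': array([ 0.22559565, -0.63616492,  0.20117233]), 'tcp_rot': array([-3.09605719e+00, -5.32627046e-01, -3.17020554e-05]), 'wrist_force': array([0.33987811, 0.26812075, 0.26647604]), 'torque': array([ 0.01683753, -0.05530381, -0.01960744]), 'grip_force': 0.0, 'width': 1.0029902801975694}
```

```bash
python3 - <<'E'
import cv2
a=cv2.imread('pics/top0.png')
cv2.imwrite('pics/top0c.png',cv2.resize(a[110:310,130:510],None,fx=2.1,fy=2.1,interpolation=cv2.INTER_CUBIC))
E
```

```text
(no output)
```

View pics/top0c.png

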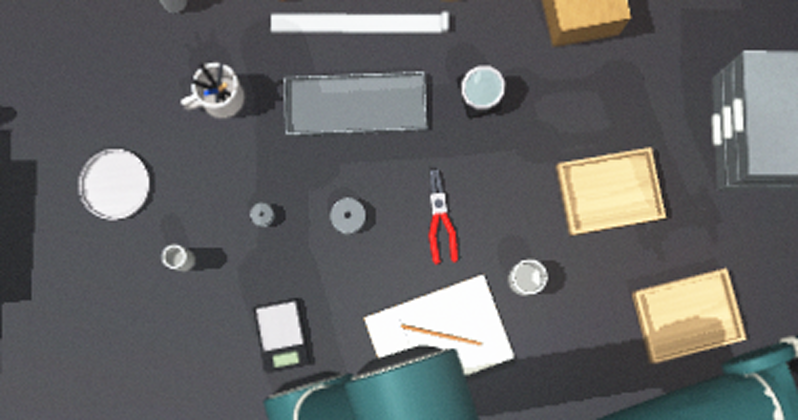

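View pics/scene0.png

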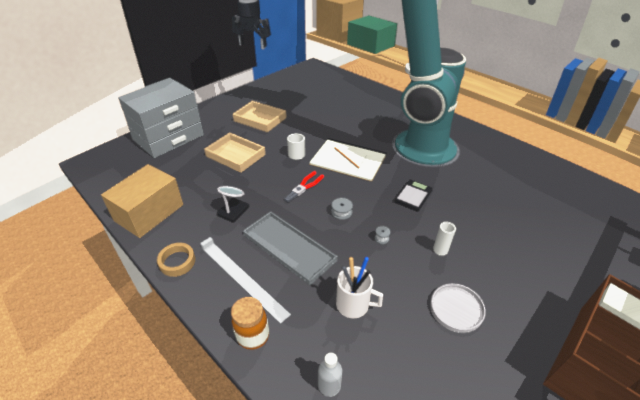

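Candidates for the pot box: two plywood boxes, top pixels (421,202) and (458,262). In the top picture left is +y, so the one farthest to the robot's left is (421,202), in front of the pliers' right side. Pots: top (377,242) wide, (213,235) narrow. The reels at (295,214) and (255,212) and the pliers at (339,212) are unique. The tray is ahead and the dish is on the left.

```bash
python3 - <<'E'
from h import *
p=read_camera('top')
H=dict(wide_pot=.04,narrow_pot=.045,wide_reel=.02,narrow_reel=.02,pliers=.01,pot_box=.018,reel_dish=.008,tool_tray=.012,mug=.05,magnifier=.06)
for n,h in H.items():
    for m in masks_of(p,n)[:2]:
        v,u=np.nonzero(m['mask']); c=ray(p,[[u.mean(),v.mean()]],h)[0]
        box=cv2.minAreaRect(np.c_[u,v].astype(np.float32))
        w=ray(p,cv2.boxPoints(box),h)
        print(n,round(m['score'],2),c.round(3)[:2],w[:,:2].round(3).tolist())
x=cv2.resize(p['color'][165:290,370:500],None,fx=4,fy=4)[:,:,::-1]; cv2.imwrite('pics/boxcrop.png',x)
w=read_camera('wrist'); print(w['mount'],w['intrinsics'],w['D'])
E
```

```text
wide_reel 0.7 [0.455 0.011] [[0.483, 0.041], [0.483, -0.015], [0.427, -0.016], [0.427, 0.04]]
narrow_reel 0.55 [0.455 0.154] [[0.456, 0.178], [0.481, 0.154], [0.455, 0.128], [0.43, 0.152]]
narrow_reel 0.17 [0.382 0.293] [[0.401, 0.316], [0.401, 0.27], [0.363, 0.269], [0.362, 0.315]]
pliers 0.8 [ 0.452 -0.143] [[0.526, -0.103], [0.535, -0.146], [0.385, -0.175], [0.376, -0.132]]
pot_box 0.68 [ 0.498 -0.428] [[0.544, -0.338], [0.573, -0.502], [0.451, -0.519], [0.424, -0.356]]
pot_box 0.64 [ 0.288 -0.556] [[0.328, -0.458], [0.369, -0.627], [0.247, -0.654], [0.208, -0.486]]
reel_dish 0.8 [0.506 0.406] [[0.566, 0.47], [0.566, 0.35], [0.448, 0.345], [0.447, 0.464]]
tool_tray 0.72 [0.645 0.002] [[0.693, 0.127], [0.704, -0.117], [0.597, -0.121], [0.586, 0.121]]
mug 0.63 [0.66  0.231] [[0.636, 0.287], [0.72, 0.258], [0.686, 0.169], [0.602, 0.198]]
magnifier 0.63 [ 0.66 -0.21] [[0.687, -0.164], [0.712, -0.236], [0.636, -0.26], [0.611, -0.188]]
[[ 1.29300483e-04  9.58127809e-01  2.86340854e-01  7.31075932e-02]
 [ 9.99999619e-01  1.23247142e-04 -8.63959666e-04  6.66968610e-04]
 [-8.63074474e-04  2.86340856e-01 -9.58127428e-01 -1.73371422e-01]
 [ 0.00000000e+00  0.00000000e+00  0.00000000e+00  1.00000000e+00]] [[282.54147022   0.         317.94918122]
 [  0.         282.54147022 194.67645817]
 [  0.           0.           1.        ]] [-0.03162233  0.          0.          0.          0.        ]
```

View pics/boxcrop.png

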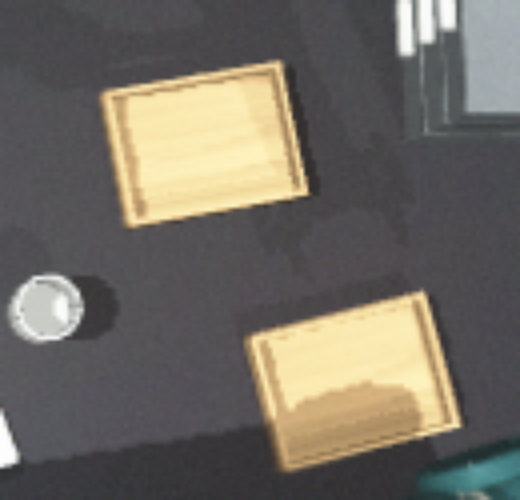

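The crop confirms the choice: the upper-left box is farther left than the lower-right one, and nothing else in view resembles it. Writing a helper that works out the row increments.

```bash
cat >> h.py <<'E'
def pose():
    s=status.read_state(); m=R.from_rotvec(s['tcp_rot']).as_matrix()
    return s,np.array(s['tool_pos']),np.degrees(np.arctan2(m[1,0],m[0,0])),m
def plan(wps,start=None,step=.036,claw=1):
    """waypoints (x,y,z,phi_deg[,n]); prints rows in tool axes from the present pose"""
    s,c,f,m=pose()
    if start is not None: c,f=np.array(start[:3],float),start[3]
    else: print('t',round(s['time'],2),'at',c.round(4),'phi',round(f,2),'tilt',round(np.degrees(np.arccos(-m[2,2])),2))
    rows=[]
    for w in wps:
        g=np.array(w[:3],float); df=(w[3]-f+180)%360-180
        n=max(int(np.ceil(np.linalg.norm(g-c)/step)),int(np.ceil(abs(df)/7)),1)
        if len(w)>4:n=max(n,w[4])
        for k in range(n):
            r=n-k; d=(g-c)/r; a=-round(((w[3]-f+180)%360-180)/r,1)
            F=np.radians(f); X=np.array([np.cos(F),np.sin(F),0]);Y=np.array([np.sin(F),-np.cos(F),0])
            t=[round(float(d@X),3),round(float(d@Y),3),round(float(-d[2]),3)]
            c=c+t[0]*X+t[1]*Y-np.array([0,0,t[2]]); f-=a
            rows.append([0,0,a+0]+[v+0 for v in t]+[claw])
    for i in range(0,len(rows),8): print(str(rows[i:i+8]).replace(' ',''))
    print('end',c.round(4),round(f,2))
def wrist():
    s,c,f,m=pose(); T=np.eye(4);T[:3,:3]=m;T[:3,3]=c
    p=read_camera('wrist'); return p,T@np.array(p['mount'])
E
python3 - <<'E'
from h import *
plan([(.33,-.30,.28,100)])
E
```

```text
t 1.7 at [ 0.2256 -0.6362  0.2012] phi 19.53 tilt 0.0
[[0,0,np.float64(-6.7),0.018,-0.023,-0.007,1],[0,0,np.float64(-6.7),0.02,-0.021,-0.007,1],[0,0,np.float64(-6.7),0.023,-0.019,-0.006,1],[0,0,np.float64(-6.7),0.025,-0.016,-0.007,1],[0,0,np.float64(-6.7),0.026,-0.013,-0.006,1],[0,0,np.float64(-6.7),0.028,-0.01,-0.007,1],[0,0,np.float64(-6.7),0.028,-0.007,-0.006,1],[0,0,np.float64(-6.7),0.029,-0.003,-0.007,1]]
[[0,0,np.float64(-6.7),0.029,0.0,-0.006,1],[0,0,np.float64(-6.7),0.029,0.003,-0.007,1],[0,0,np.float64(-6.7),0.029,0.007,-0.006,1],[0,0,np.float64(-6.8),0.028,0.01,-0.007,1]]
end [ 0.3296 -0.2996  0.2802] 100.03
```

Call:
drive_tool(rows=[[0,0,-6.7,0.018,-0.023,-0.007,1],[0,0,-6.7,0.02,-0.021,-0.007,1],[0,0,-6.7,0.023,-0.019,-0.006,1],[0,0,-6.7,0.025,-0.016,-0.007,1],[0,0,-6.7,0.026,-0.013,-0.006,1],[0,0,-6.7,0.028,-0.01,-0.007,1],[0,0,-6.7,0.028,-0.007,-0.006,1],[0,0,-6.7,0.029,-0.003,-0.007,1]])

```text
time: 2.37
tool_pos: [0.296, -0.411, 0.2544]
tcp_rot: [2.518, 1.878, 0.0]
wrist_force: [0.3, -0.2, 0.4]
width: 1.001
grip_force: 0.0
```

Call:
drive_tool(rows=[[0,0,-6.7,0.029,0,-0.006,1],[0,0,-6.7,0.029,0.003,-0.007,1],[0,0,-6.7,0.029,0.007,-0.006,1],[0,0,-6.8,0.028,0.01,-0.007,1],[0,0,0,0,0,0,1]])

```text
time: 2.78
tool_pos: [0.3311, -0.2962, 0.2822]
tcp_rot: [2.008, 2.413, 0.003]
wrist_force: [-0.1, -0.2, 0.3]
width: 0.998
grip_force: 0.0
```

```bash
cat >> h.py <<'E'
from scipy.optimize import minimize
def proj(p,P,T):
    T=np.array(T); q=(np.asarray(P)-T[:3,3])@T[:3,:3]
    return cv2.projectPoints(q*[1,-1,-1],np.zeros(3),np.zeros(3),np.array(p['intrinsics']),np.array(p['D']))[0].reshape(-1,2)
A=np.linspace(0,2*np.pi,48,endpoint=False); C=np.c_[np.cos(A),np.sin(A)]
def cyl(r,h): return np.r_[np.c_[C*r,0*A],np.c_[C*r,0*A+h]]
def box(a,b,h): return np.array([[i*a/2,j*b/2,k] for i in(-1,1) for j in(-1,1) for k in(0,h)])
M=dict(wide_pot=cyl(.028,.066),narrow_pot=cyl(.019,.084),wide_reel=cyl(.029,.03),narrow_reel=cyl(.019,.03),
 pot_box=box(.12,.16,.03),reel_dish=cyl(.06,.014),tool_tray=box(.1,.24,.018))
def fit(p,T,n,g,z=0,mask=None,near=.08):
    """fit x,y(,yaw) of the solid hull to the mask nearest the guess g"""
    best=[]
    for m in masks_of(p,n) if mask is None else [dict(mask=mask,score=1)]:
        k=m['mask'].astype(np.float32); v,u=np.nonzero(k)
        k2=cv2.GaussianBlur(cv2.resize(k,None,fx=4,fy=4,interpolation=cv2.INTER_LINEAR),(0,0),2)
        rot=len(M[n])==8
        def cost(a):
            t=a[2] if rot else 0; Q=M[n].copy(); c,s=np.cos(t),np.sin(t)
            Q[:,:2]=Q[:,:2]@np.array([[c,s],[-s,c]])+a[:2]; Q[:,2]+=z
            h=cv2.convexHull(((proj(p,Q,T)+.5)*4*16).astype(np.float32)).astype(np.int32)
            im=np.zeros(k2.shape,np.float32); cv2.fillConvexPoly(im,h,1,cv2.LINE_8,4)
            im=cv2.GaussianBlur(im,(0,0),2)
            return np.minimum(im,k2).sum()/-np.maximum(im,k2).sum()
        zc=z+M[n][:,2].max()/2
        c0=ray(p,[[u.mean(),v.mean()]],zc,T)[0][:2]
        if np.linalg.norm(c0-g[:2])>near: continue
        x0=np.r_[c0,g[2]] if rot else c0
        S=np.vstack([x0]+[x0+e for e in np.diag([.006,.006,.05][:len(x0)])])
        r=minimize(cost,x0,method='Nelder-Mead',options=dict(initial_simplex=S,xatol=1e-4,fatol=1e-5))
        edge=u.min()<2 or v.min()<2 or u.max()>637 or v.max()>397
        best.append((r.fun,r.x)); print(n,'score',round(m['score'],2),'IoU',round(-r.fun,3),r.x.round(4).tolist(),'EDGE' if edge else '')
    return best
E
python3 - <<'E'
from h import *
G=dict(wide_pot=(.36,-.28),narrow_pot=(.38,.293),wide_reel=(.455,.011),narrow_reel=(.455,.154),pot_box=(.498,-.428,.17),reel_dish=(.506,.406),tool_tray=(.645,.002,.04))
p,T=wrist(); save(p,'w1.png')
for n in('wide_pot','pot_box'): fit(p,T,n,G[n])
for c in('top','scene'):
    p=read_camera(c); print(c)
    for n in G: fit(p,p['world_from_camera'],n,G[n])
E
```

```text
wide_pot score 0.64 IoU 0.965 [0.3492, -0.2831] 
pot_box score 0.58 IoU 0.764 [0.4956, -0.429, 0.1783] 
top
narrow_pot score 0.69 IoU 0.909 [0.3801, 0.2859] 
wide_reel score 0.81 IoU 0.943 [0.4573, 0.0133] 
narrow_reel score 0.66 IoU 0.715 [0.4558, 0.1549] 
pot_box score 0.76 IoU 0.771 [0.4986, -0.4284, 0.1727] 
reel_dish score 0.59 IoU 0.952 [0.5065, 0.4077] 
tool_tray score 0.95 IoU 0.964 [0.6478, 0.002, 0.0493] 
scene
wide_pot score 0.65 IoU 0.912 [0.3493, -0.2838] 
narrow_pot score 0.66 IoU 0.933 [0.3757, 0.2873] 
wide_reel score 0.64 IoU 0.952 [0.4526, 0.0109] 
narrow_reel score 0.72 IoU 0.922 [0.4544, 0.1543] 
pot_box score 0.68 IoU 0.964 [0.4937, -0.4295, 0.1708] 
reel_dish score 0.62 IoU 0.96 [0.5047, 0.4093] 
tool_tray score 0.85 IoU 0.96 [0.6468, 0.0032, 0.0562]
```

View pics/w1.png

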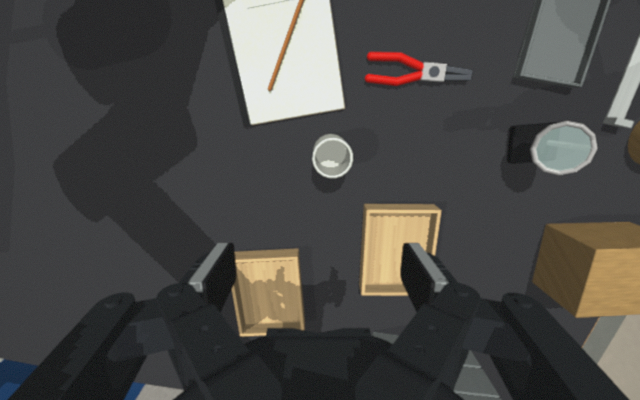

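The wrist view shows the wide pot at (332,157), the pliers at (420,70), the chosen box at (400,250), and the decoy box at (268,290). All three cameras agree to within 5 mm.

```bash
python3 - <<'E'
from h import *
plan([(.349,-.2834,.13,100),(.349,-.2834,.028,100,4)])
plan([(.349,-.2834,.14,100),(.4885,-.3916,.14,100),(.4885,-.3916,.06,100),(.4885,-.3916,.0335,100,4)],start=(.349,-.2834,.028,100),claw=0)
E
```

```text
t 3.73 at [ 0.3296 -0.2996  0.2802] phi 100.03 tilt 0.0
[[0,0,np.float64(0.0),0.003,0.004,0.03,1],[0,0,np.float64(0.0),0.002,0.004,0.03,1],[0,0,np.float64(0.0),0.003,0.005,0.03,1],[0,0,np.float64(0.0),0.002,0.004,0.03,1],[0,0,np.float64(0.0),0.003,0.005,0.03,1],[0,0,np.float64(0.0),0.0,0.0,0.026,1],[0,0,np.float64(0.0),0.0,0.0,0.025,1],[0,0,np.float64(0.0),0.0,0.0,0.026,1]]
[[0,0,np.float64(0.0),0.0,0.0,0.025,1]]
end [ 0.349  -0.283   0.0282] 100.03
[[0,0,0.0,0.0,0.0,-0.028,0],[0,0,0.0,0.0,0.0,-0.028,0],[0,0,0.0,0.0,0.0,-0.028,0],[0,0,0.0,0.0,0.0,-0.028,0],[0,0,0.0,-0.026,0.024,0.0,0],[0,0,0.0,-0.026,0.024,0.0,0],[0,0,0.0,-0.026,0.024,0.0,0],[0,0,0.0,-0.026,0.023,0.0,0]]
[[0,0,0.0,-0.027,0.024,0.0,0],[0,0,0.0,0.0,0.0,0.027,0],[0,0,0.0,0.0,0.0,0.027,0],[0,0,0.0,0.0,0.0,0.026,0],[0,0,0.0,0.0,0.0,0.007,0],[0,0,0.0,0.0,0.0,0.007,0],[0,0,0.0,0.0,0.0,0.006,0],[0,0,0.0,0.0,0.0,0.007,0]]
end [ 0.4889 -0.3917  0.033 ] 100.0
```

Call:
drive_tool(rows=[[0,0,0,0.003,0.004,0.03,1],[0,0,0,0.002,0.004,0.03,1],[0,0,0,0.003,0.005,0.03,1],[0,0,0,0.002,0.004,0.03,1],[0,0,0,0.003,0.005,0.03,1],[0,0,0,0,0,0.026,1],[0,0,0,0,0,0.025,1],[0,0,0,0,0,0.026,1]], force=30)

```text
time: 4.4
tool_pos: [0.3491, -0.2829, 0.0522]
tcp_rot: [2.018, 2.407, -0.0]
wrist_force: [0.6, 0.1, -0.1]
width: 1.0
grip_force: 0.0
```

Call:
drive_tool(rows=[[0,0,0,0,0,0.025,1],[0,0,0,0,0,0,1],[0,0,0,0,0,0,0],[0,0,0,0,0,0,0],[0,0,0,0,0,0,0],[0,0,0,0,0,0,0],[0,0,0,0,0,0,0],[0,0,0,0,0,0,0]])

```text
time: 5.07
tool_pos: [0.3503, -0.2845, 0.0307]
tcp_rot: [2.016, 2.404, -0.001]
wrist_force: [-2.6, 0.7, 7.7]
width: 0.616
grip_force: 31.2
```

Call:
drive_tool(rows=[[0,0,0,0,0,-0.028,0],[0,0,0,0,0,-0.028,0],[0,0,0,0,0,-0.028,0],[0,0,0,0,0,-0.028,0],[0,0,0,-0.026,0.024,0,0],[0,0,0,-0.026,0.024,0,0],[0,0,0,-0.026,0.024,0,0],[0,0,0,-0.026,0.023,0,0]])

```text
time: 5.73
tool_pos: [0.4626, -0.3703, 0.1423]
tcp_rot: [2.016, 2.404, 0.0]
wrist_force: [-0.2, 0.3, -0.7]
width: 0.619
grip_force: 31.5
```

Call:
drive_tool(rows=[[0,0,0,-0.027,0.024,0,0],[0,0,0,0,0,0.02,0],[0,0,0,0,0,0,0]])

```text
time: 5.98
tool_pos: [0.4895, -0.3916, 0.1182]
tcp_rot: [-2.017, -2.405, -0.0]
wrist_force: [-0.7, 1.8, -2.3]
width: 0.617
grip_force: 31.8
```

```bash
python3 - <<'E'
from h import *
p,T=wrist(); save(p,'w2.png')
s,c,f,m=pose(); print(c,f,s['width'],s['grip_force'],s['wrist_force'])
for z in (.083,.088): fit(p,T,'wide_pot',(.49,-.39),z=z)
fit(p,T,'pot_box',(.495,-.429,.172))
p=read_camera('scene'); fit(p,p['world_from_camera'],'wide_pot',(.49,-.39),z=.088,near=.2)
E
```

```text
[ 0.48825405 -0.39060331  0.11863631] 100.02515289374817 0.6125577189119691 31.78415408357978 [-0.07437329  0.02035488 -1.97884736]
wide_pot score 0.67 IoU 0.953 [0.4897, -0.3929] 
wide_pot score 0.67 IoU 0.967 [0.4891, -0.3905] 
pot_box score 0.64 IoU 0.442 [0.4959, -0.4282, 0.1754] 
wide_pot score 0.77 IoU 0.89 [0.4853, -0.3932]
```

Call:
drive_tool(rows=[[0,0,0,0,0,0.03,0],[0,0,0,0,0,0.03,0],[0,0,0,0,0,0.013,0],[0,0,0,0,0,0.008,0],[0,0,0,0,0,0.002,0],[0,0,0,0,0,0.002,0],[0,0,0,0,0,0,0]])

```text
time: 6.87
tool_pos: [0.4898, -0.392, 0.0365]
tcp_rot: [2.017, 2.405, 0.0]
wrist_force: [-0.2, 0.8, -0.0]
width: 0.618
grip_force: 31.8
```

Call:
drive_tool(rows=[[0,0,0,0,0,0.001,0],[0,0,0,0,0,0.001,0],[0,0,0,0,0,0,0]])

```text
time: 7.12
tool_pos: [0.4902, -0.3925, 0.0358]
tcp_rot: [2.017, 2.405, -0.0]
wrist_force: [-1.4, -0.3, 4.7]
width: 0.617
grip_force: 33.4
```

Contact. Release to 0.85, then rise.

Call:
drive_tool(rows=[[0,0,0,0,0,0,0.85],[0,0,0,0,0,0,0.85],[0,0,0,0,0,0,0.85],[0,0,0,0,0,0,0.85],[0,0,0,0,0,-0.02,0.85],[0,0,0,0,0,-0.04,0.85],[0,0,0,0,0,-0.04,1],[0,0,0,0,0,-0.04,1]])

```text
time: 7.78
tool_pos: [0.4883, -0.3907, 0.1737]
tcp_rot: [-2.017, -2.405, -0.0]
wrist_force: [-0.3, -0.2, -0.2]
width: 0.997
grip_force: 0.0
```

```bash
python3 - <<'E'
from h import *
p=read_camera('scene'); fit(p,p['world_from_camera'],'wide_pot',(.49,-.39),z=.005)
plan([(.45,-.22,.21,100),(.41,.24,.25,100)])
E
```

```text
wide_pot score 0.68 IoU 0.887 [0.4856, -0.397] 
t 7.88 at [ 0.4934 -0.3951  0.1827] phi 100.03 tilt 0.89
[[0,0,np.float64(0.0),0.03,-0.002,-0.005,1],[0,0,np.float64(0.0),0.03,-0.002,-0.004,1],[0,0,np.float64(0.0),0.03,-0.002,-0.005,1],[0,0,np.float64(0.0),0.03,-0.002,-0.004,1],[0,0,np.float64(0.0),0.03,-0.002,-0.005,1],[0,0,np.float64(0.0),0.03,-0.002,-0.004,1],[0,0,np.float64(0.0),0.035,0.003,-0.003,1],[0,0,np.float64(0.0),0.035,0.003,-0.003,1]]
[[0,0,np.float64(0.0),0.035,0.003,-0.003,1],[0,0,np.float64(0.0),0.035,0.003,-0.003,1],[0,0,np.float64(0.0),0.036,0.003,-0.003,1],[0,0,np.float64(0.0),0.035,0.003,-0.003,1],[0,0,np.float64(0.0),0.036,0.003,-0.003,1],[0,0,np.float64(0.0),0.035,0.003,-0.003,1],[0,0,np.float64(0.0),0.036,0.003,-0.003,1],[0,0,np.float64(0.0),0.035,0.003,-0.003,1]]
[[0,0,np.float64(0.0),0.036,0.003,-0.003,1],[0,0,np.float64(0.0),0.035,0.004,-0.004,1],[0,0,np.float64(0.0),0.036,0.003,-0.003,1]]
end [0.4096 0.24   0.2497] 100.03
```

Call:
drive_tool(rows=[[0,0,0,0.03,-0.002,-0.005,1],[0,0,0,0.03,-0.002,-0.005,1],[0,0,0,0.03,-0.002,-0.005,1],[0,0,0,0.03,-0.002,-0.005,1],[0,0,0,0.03,-0.002,-0.005,1],[0,0,0,0.03,-0.002,-0.005,1],[0,0,0,0.035,0.003,-0.003,1],[0,0,0,0.035,0.003,-0.003,1]])

```text
time: 8.55
tool_pos: [0.4388, -0.1449, 0.209]
tcp_rot: [2.02, 2.406, 0.0]
wrist_force: [0.7, -0.3, -0.4]
width: 0.999
grip_force: 0.0
```

Call:
drive_tool(rows=[[0,0,0,0.035,0.003,-0.003,1],[0,0,0,0.035,0.003,-0.003,1],[0,0,0,0.036,0.003,-0.003,1],[0,0,0,0.035,0.003,-0.003,1],[0,0,0,0.036,0.003,-0.003,1],[0,0,0,0.035,0.003,-0.003,1],[0,0,0,0.036,0.003,-0.003,1],[0,0,0,0.035,0.003,-0.003,1]])

```text
time: 9.22
tool_pos: [0.4131, 0.1385, 0.233]
tcp_rot: [2.019, 2.407, 0.0]
wrist_force: [0.5, -0.2, 0.1]
width: 0.999
grip_force: 0.0
```

Call:
drive_tool(rows=[[0,0,0,0.035,0.003,-0.003,1],[0,0,0,0.035,0.004,-0.003,1],[0,0,0,0.035,0.003,-0.003,1],[0,0,0,0,0,0,1],[0,0,0,0,0,0,1]])

```text
time: 9.63
tool_pos: [0.4049, 0.2432, 0.2418]
tcp_rot: [-2.014, -2.411, 0.001]
wrist_force: [0.1, -0.2, -1.3]
width: 1.002
grip_force: 0.0
```

```bash
python3 - <<'E'
from h import *
p,T=wrist(); save(p,'w3.png')
for n,g in dict(narrow_pot=(.38,.29),narrow_reel=(.455,.154),wide_reel=(.455,.012),reel_dish=(.506,.408)).items(): fit(p,T,n,g)
X=(.378,.287)
plan([(*X,.16,100),(*X,.048,100,4)])
E
```

```text
narrow_pot score 0.94 IoU 0.92 [0.3787, 0.2876] 
narrow_reel score 0.67 IoU 0.97 [0.4536, 0.155] 
wide_reel score 0.65 IoU 0.923 [0.4528, 0.0108] 
reel_dish score 0.68 IoU 0.985 [0.5056, 0.4085] 
t 9.88 at [0.4055 0.2405 0.2418] phi 99.91 tilt 0.04
[[0,0,np.float64(0.0),0.017,-0.006,0.027,1],[0,0,np.float64(0.0),0.017,-0.007,0.027,1],[0,0,np.float64(-0.1),0.017,-0.006,0.028,1],[0,0,np.float64(0.0),0.0,0.0,0.028,1],[0,0,np.float64(0.0),0.0,0.0,0.028,1],[0,0,np.float64(0.0),0.0,0.0,0.028,1],[0,0,np.float64(0.0),0.0,0.0,0.028,1]]
end [0.378  0.2875 0.0478] 100.01
```

Call:
drive_tool(rows=[[0,0,0,0.017,-0.006,0.027,1],[0,0,0,0.017,-0.006,0.027,1],[0,0,0,0.017,-0.006,0.028,1],[0,0,0,0,0,0.028,1],[0,0,0,0,0,0.028,1],[0,0,0,0,0,0.028,1],[0,0,0,0,0,0.028,1],[0,0,0,0,0,0,1]])

```text
time: 10.55
tool_pos: [0.3747, 0.2848, 0.0427]
tcp_rot: [-2.019, -2.403, 0.016]
wrist_force: [-0.7, -1.3, -0.9]
width: 0.999
grip_force: 0.0
```

Call:
drive_tool(rows=[[0,0,0,0,0,0,0],[0,0,0,0,0,0,0],[0,0,0,0,0,0,0],[0,0,0,0,0,0,0],[0,0,0,0,0,0,0],[0,0,0,0,0,0,0],[0,0,0,0,0,0,0],[0,0,0,0,0,0,0]])

```text
time: 11.22
tool_pos: [0.3806, 0.2903, 0.0508]
tcp_rot: [2.018, 2.406, 0.007]
wrist_force: [-1.8, -0.9, 5.4]
width: 0.41
grip_force: 29.3
```

```bash
python3 - <<'E'
from h import *
s,c,f,m=pose(); print(s['width'],s['grip_force'])
plan([(.378,.287,.2,100),(.46,-.05,.2,100),(.5015,-.4664,.2,100),(.5015,-.4664,.09,100)],step=.039,claw=0)
E
```

```text
0.40950924879917205 29.318758051958866
t 11.22 at [0.3806 0.2903 0.0508] phi 100.03 tilt 0.26
[[0,0,np.float64(0.0),-0.001,-0.001,-0.037,0],[0,0,np.float64(0.0),-0.001,-0.001,-0.037,0],[0,0,np.float64(0.0),0.0,-0.001,-0.038,0],[0,0,np.float64(0.0),-0.001,0.0,-0.037,0],[0,0,np.float64(0.0),-0.038,0.002,0.0,0],[0,0,np.float64(0.0),-0.038,0.002,0.0,0],[0,0,np.float64(0.0),-0.039,0.003,0.0,0],[0,0,np.float64(0.0),-0.038,0.002,0.0,0]]
[[0,0,np.float64(0.0),-0.039,0.003,0.0,0],[0,0,np.float64(0.0),-0.038,0.002,0.0,0],[0,0,np.float64(0.0),-0.039,0.003,0.0,0],[0,0,np.float64(0.0),-0.038,0.002,0.0,0],[0,0,np.float64(0.0),-0.039,0.003,0.0,0],[0,0,np.float64(0.0),-0.038,-0.003,0.0,0],[0,0,np.float64(0.0),-0.038,-0.003,0.0,0],[0,0,np.float64(0.0),-0.038,-0.003,0.0,0]]
[[0,0,np.float64(0.0),-0.038,-0.003,0.0,0],[0,0,np.float64(0.0),-0.038,-0.003,0.0,0],[0,0,np.float64(0.0),-0.038,-0.003,0.0,0],[0,0,np.float64(0.0),-0.038,-0.003,0.0,0],[0,0,np.float64(0.0),-0.038,-0.003,0.0,0],[0,0,np.float64(0.0),-0.038,-0.003,0.0,0],[0,0,np.float64(0.0),-0.038,-0.002,0.0,0],[0,0,np.float64(0.0),-0.037,-0.003,0.0,0]]
[[0,0,np.float64(0.0),0.0,0.0,0.037,0],[0,0,np.float64(0.0),0.0,0.0,0.036,0],[0,0,np.float64(0.0),0.0,0.0,0.037,0]]
end [ 0.5012 -0.4663  0.0898] 100.03
```

Call:
drive_tool(rows=[[0,0,0,0,0,-0.037,0],[0,0,0,0,0,-0.037,0],[0,0,0,0,0,-0.038,0],[0,0,0,0,0,-0.037,0],[0,0,0,-0.038,0.002,0,0],[0,0,0,-0.038,0.002,0,0],[0,0,0,-0.039,0.003,0,0],[0,0,0,-0.038,0.002,0,0]])

```text
time: 11.88
tool_pos: [0.4151, 0.1388, 0.1991]
tcp_rot: [2.015, 2.407, 0.005]
wrist_force: [1.4, 0.9, -0.7]
width: 0.408
grip_force: 30.1
```

Call:
drive_tool(rows=[[0,0,0,-0.039,0.003,0,0],[0,0,0,-0.038,0.002,0,0],[0,0,0,-0.039,0.003,0,0],[0,0,0,-0.038,0.002,0,0],[0,0,0,-0.039,0.003,0,0],[0,0,0,-0.038,-0.003,0,0],[0,0,0,-0.038,-0.003,0,0],[0,0,0,-0.038,-0.003,0,0]])

```text
time: 12.55
tool_pos: [0.472, -0.1639, 0.1986]
tcp_rot: [2.018, 2.405, 0.001]
wrist_force: [-0.2, 0.3, 0.1]
width: 0.41
grip_force: 30.1
```

Call:
drive_tool(rows=[[0,0,0,-0.038,-0.003,0,0],[0,0,0,-0.038,-0.003,0,0],[0,0,0,-0.038,-0.003,0,0],[0,0,0,-0.038,-0.003,0,0],[0,0,0,-0.038,-0.003,0,0],[0,0,0,-0.038,-0.003,0,0],[0,0,0,-0.038,-0.002,0,0],[0,0,0,-0.037,-0.003,0,0]])

```text
time: 13.22
tool_pos: [0.5021, -0.4665, 0.1984]
tcp_rot: [2.018, 2.405, -0.0]
wrist_force: [-0.0, -0.6, -0.9]
width: 0.41
grip_force: 30.1
```

Call:
drive_tool(rows=[[0,0,0,0,0,0.037,0],[0,0,0,0,0,0,0],[0,0,0,0,0,0,0]])

```text
time: 13.47
tool_pos: [0.5002, -0.4632, 0.1581]
tcp_rot: [-2.016, -2.402, -0.001]
wrist_force: [1.4, -0.2, -0.4]
width: 0.408
grip_force: 30.1
```

```bash
python3 - <<'E'
from h import *
p,T=wrist(); save(p,'w4.png')
fit(p,T,'narrow_pot',(.5,-.466),z=.112)
fit(p,T,'wide_pot',(.49,-.39),z=.005)
p=read_camera('scene'); fit(p,p['world_from_camera'],'wide_pot',(.49,-.39),z=.005)
plan([(.5015,-.4664,.08,100)],claw=0)
E
```

```text
narrow_pot score 0.94 IoU 0.908 [0.4995, -0.4628] 
wide_pot score 0.59 IoU 0.935 [0.4898, -0.392] 
wide_pot score 0.71 IoU 0.876 [0.4876, -0.3956] 
t 13.72 at [ 0.503  -0.4641  0.1628] phi 100.09 tilt 0.21
[[0,0,np.float64(0.0),-0.001,-0.001,0.028,0],[0,0,np.float64(0.0),0.0,0.0,0.027,0],[0,0,np.float64(0.1),-0.001,-0.001,0.028,0]]
end [ 0.5014 -0.4665  0.0798] 99.99
```

View pics/w4.png

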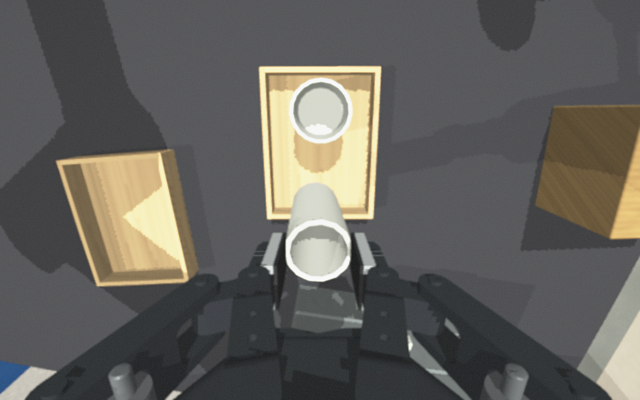

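The wide pot stands in the box at (320,110) and the narrow pot is held upright at (318,240). Now lowering it.

Call:
drive_tool(rows=[[0,0,0,-0.001,0,0.035,0],[0,0,0,0,0,0.035,0],[0,0,0,0,0,0.025,0],[0,0,0,0,0,0.008,0],[0,0,0,0,0,0.002,0],[0,0,0,0,0,0,0],[0,0,0,0,0,0.001,0],[0,0,0,0,0,0,0]])

```text
time: 14.38
tool_pos: [0.5029, -0.4655, 0.0556]
tcp_rot: [2.017, 2.406, -0.0]
wrist_force: [-0.4, 0.6, 0.2]
width: 0.404
grip_force: 32.6
```

Call:
drive_tool(rows=[[0,0,0,0,0,0.001,0],[0,0,0,0,0,0,0],[0,0,0,0,0,0.001,0],[0,0,0,0,0,0,0]])

```text
time: 14.72
tool_pos: [0.5031, -0.4667, 0.0552]
tcp_rot: [2.016, 2.404, -0.001]
wrist_force: [-2.2, -0.4, 9.9]
width: 0.413
grip_force: 34.0
```

Call:
drive_tool(rows=[[0,0,0,0,0,0,0.65],[0,0,0,0,0,0,0.65],[0,0,0,0,0,0,0.65],[0,0,0,0,0,0,0.65],[0,0,0,0,0,-0.02,0.65],[0,0,0,0,0,-0.04,0.65],[0,0,0,0,0,-0.04,0.65],[0,0,0,0,0,-0.04,0.65]])

```text
time: 15.38
tool_pos: [0.5013, -0.4643, 0.1923]
tcp_rot: [-2.017, -2.405, -0.001]
wrist_force: [1.3, -0.6, -0.3]
width: 0.647
grip_force: 0.0
```

```bash
python3 - <<'E'
from h import *
plan([(.43,-.14,.26,0)],start=(.502,-.466,.192,100),claw=.65)
E
```

```text
[[0,0,6.7,0.022,-0.001,-0.005,0.65],[0,0,6.7,0.022,-0.004,-0.004,0.65],[0,0,6.7,0.021,-0.006,-0.005,0.65],[0,0,6.7,0.021,-0.009,-0.004,0.65],[0,0,6.7,0.019,-0.011,-0.005,0.65],[0,0,6.6,0.018,-0.013,-0.004,0.65],[0,0,6.7,0.017,-0.015,-0.005,0.65],[0,0,6.6,0.015,-0.017,-0.004,0.65]]
[[0,0,6.7,0.012,-0.018,-0.005,0.65],[0,0,6.6,0.01,-0.02,-0.004,0.65],[0,0,6.7,0.008,-0.021,-0.005,0.65],[0,0,6.6,0.006,-0.021,-0.004,0.65],[0,0,6.7,0.003,-0.022,-0.005,0.65],[0,0,6.6,0.0,-0.022,-0.004,0.65],[0,0,6.7,-0.002,-0.023,-0.005,0.65]]
end [ 0.4298 -0.1397  0.26  ] -0.0
```

Call:
drive_tool(rows=[[0,0,6.7,0.022,-0.001,-0.005,0.65],[0,0,6.7,0.022,-0.004,-0.004,0.65],[0,0,6.7,0.021,-0.006,-0.005,0.65],[0,0,6.7,0.021,-0.009,-0.004,0.65],[0,0,6.7,0.019,-0.011,-0.005,0.65],[0,0,6.6,0.018,-0.013,-0.004,0.65],[0,0,6.7,0.017,-0.015,-0.005,0.65],[0,0,6.6,0.015,-0.017,-0.004,0.65]])

```text
time: 16.05
tool_pos: [0.4626, -0.2897, 0.2281]
tcp_rot: [-2.888, -1.234, 0.0]
wrist_force: [0.2, -0.3, 1.0]
width: 0.651
grip_force: 0.0
```

Call:
drive_tool(rows=[[0,0,6.7,0.012,-0.018,-0.005,0.65],[0,0,6.6,0.01,-0.02,-0.004,0.65],[0,0,6.7,0.008,-0.021,-0.005,0.65],[0,0,6.6,0.006,-0.021,-0.004,0.65],[0,0,6.7,0.003,-0.022,-0.005,0.65],[0,0,6.6,0,-0.022,-0.004,0.65],[0,0,6.7,-0.002,-0.023,-0.005,0.65],[0,0,0,0,0,0,0.65]])

```text
time: 16.72
tool_pos: [0.4292, -0.1359, 0.261]
tcp_rot: [-3.14, 0.003, -0.002]
wrist_force: [0.2, -0.7, 0.4]
width: 0.65
grip_force: 0.0
```

Call:
drive_tool(rows=[[0,0,0,0,0,0,0.65],[0,0,0,0,0,0,0.65],[0,0,0,0,0,0,0.65]])

```text
time: 16.97
tool_pos: [0.4297, -0.1395, 0.2598]
tcp_rot: [3.141, 0.002, -0.001]
wrist_force: [-0.6, -0.0, 0.5]
width: 0.647
grip_force: 0.0
```

```bash
python3 - <<'E'
from h import *
p,T=wrist(); 
for m in masks_of(p,'pliers')[:2]:
    v,u=np.nonzero(m['mask']); w=ray(p,np.c_[u,v],.008,T)[:,:2]; c=w.mean(0)
    r=cv2.minAreaRect((w*1000).astype(np.float32)); print(round(m['score'],2),len(u),u.min(),u.max(),v.min(),v.max(),c.round(4),r)
    e=np.linalg.eigh(np.cov((w-c).T))[1][:,1]; e*=np.sign(e[0]); n=np.array([-e[1],e[0]]); t=(w-c)@e; o=(w-c)@n
    print('yaw',np.degrees(np.arctan2(e[1],e[0])),'tip',(c+e*t.max()).round(4),'tail',(c+e*t.min()).round(4))
    for a in np.arange(t.min(),t.max(),.012):
        k=(t>=a)&(t<a+.012); print(round(a-t.min(),3),'edges',(o[k].min()*1e3).round(1),(o[k].max()*1e3).round(1))
fit(p,T,'tool_tray',(.647,.003,.05))
s=read_camera('scene')
for n,g in(('narrow_pot',(.501,-.466)),('wide_pot',(.49,-.392))): fit(s,s['world_from_camera'],n,g,z=.005)
save(p,'w5.png')
E
```

```text
0.91 1687 307 338 89 195 [ 0.4525 -0.1421] ((454.832275390625, -142.673828125), (156.95668029785156, 45.4548225402832), 6.057754039764404)
yaw 7.312611932786408 tip [ 0.5327 -0.1318] tail [ 0.3767 -0.1519]
0.0 edges -21.0 22.8
0.012 edges -21.2 23.2
0.024 edges -22.3 22.4
0.036 edges -22.7 22.6
0.048 edges -22.3 22.2
0.06 edges -17.8 18.8
0.072 edges -14.4 14.2
0.084 edges -12.8 12.2
0.096 edges -13.2 12.6
0.108 edges -13.1 13.1
0.12 edges -10.0 10.7
0.132 edges -8.5 8.3
0.144 edges -7.2 7.5
0.156 edges -5.6 4.5
tool_tray score 0.65 IoU 0.986 [0.6462, 0.0015, 0.0437] EDGE
narrow_pot score 0.8 IoU 0.856 [0.5013, -0.4718] 
wide_pot score 0.88 IoU 0.899 [0.4885, -0.3946]
```

View pics/w5.png

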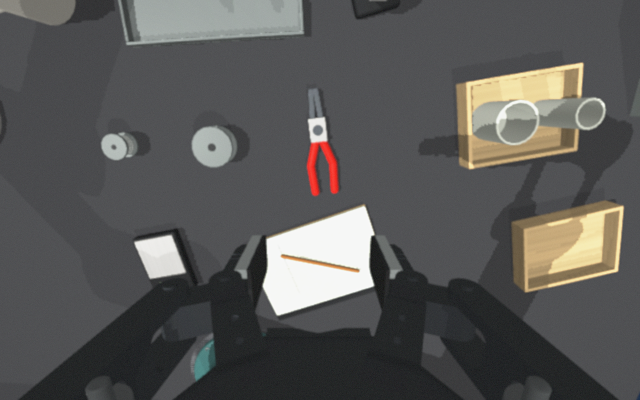

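The wrist view shows the pliers with their pivot at (317,130), both pots standing in the left-hand box at (520,120) and (590,112), and the reels at (212,146) and (118,146).

```bash
python3 - <<'E'
from h import *
plan([(.4747,-.1392,.10,6.7),(.4747,-.1392,.02,6.7,3),(.4747,-.1392,.0045,6.7,4)],claw=.65)
plan([(.4747,-.1392,.14,6.7),(.6455,.022,.14,92.7),(.6455,.022,.06,92.7)],start=(.4747,-.1392,.0045,6.7),claw=0)
E
```

```text
t 17.27 at [ 0.4296 -0.1393  0.2599] phi -0.01 tilt 0.03
[[0,0,np.float64(-1.3),0.009,0.0,0.032,0.65],[0,0,np.float64(-1.4),0.009,0.0,0.032,0.65],[0,0,np.float64(-1.3),0.009,0.0,0.032,0.65],[0,0,np.float64(-1.4),0.009,0.001,0.032,0.65],[0,0,np.float64(-1.3),0.009,0.001,0.032,0.65],[0,0,np.float64(0.0),0.0,0.0,0.027,0.65],[0,0,np.float64(0.0),0.0,0.0,0.026,0.65],[0,0,np.float64(0.0),0.0,0.0,0.027,0.65]]
[[0,0,np.float64(0.0),0.0,0.0,0.004,0.65],[0,0,np.float64(0.0),0.0,0.0,0.004,0.65],[0,0,np.float64(0.0),0.0,0.0,0.004,0.65],[0,0,np.float64(0.0),0.0,0.0,0.003,0.65]]
end [ 0.4747 -0.1392  0.0049] 6.69
[[0,0,0.0,0.0,0.0,-0.034,0],[0,0,0.0,0.0,0.0,-0.034,0],[0,0,0.0,0.0,0.0,-0.034,0],[0,0,0.0,0.0,0.0,-0.034,0],[0,0,-6.6,0.014,-0.011,0.0,0],[0,0,-6.6,0.016,-0.009,0.0,0],[0,0,-6.6,0.017,-0.007,0.0,0],[0,0,-6.6,0.017,-0.005,0.0,0]]
[[0,0,-6.6,0.018,-0.003,0.0,0],[0,0,-6.6,0.018,-0.001,0.0,0],[0,0,-6.6,0.018,0.001,0.0,0],[0,0,-6.6,0.018,0.003,0.0,0],[0,0,-6.6,0.017,0.005,0.0,0],[0,0,-6.6,0.017,0.007,0.0,0],[0,0,-6.7,0.016,0.009,0.0,0],[0,0,-6.7,0.015,0.01,0.0,0]]
[[0,0,-6.6,0.013,0.012,0.001,0],[0,0,0.0,0.0,0.0,0.027,0],[0,0,0.0,0.0,0.0,0.026,0],[0,0,0.0,0.0,0.0,0.027,0]]
end [0.6455 0.0222 0.0595] 92.7
```

Call:
drive_tool(rows=[[0,0,-1.3,0.009,0,0.032,0.65],[0,0,-1.4,0.009,0,0.032,0.65],[0,0,-1.3,0.009,0,0.032,0.65],[0,0,-1.4,0.009,0.001,0.032,0.65],[0,0,-1.3,0.009,0.001,0.032,0.65],[0,0,0,0,0,0.027,0.65],[0,0,0,0,0,0.026,0.65],[0,0,0,0,0,0.015,0.65]], force=50)

```text
time: 17.93
tool_pos: [0.4726, -0.1382, 0.0288]
tcp_rot: [-3.134, -0.184, 0.007]
wrist_force: [-0.8, 0.5, -0.2]
width: 0.65
grip_force: 0.0
```

Call:
drive_tool(rows=[[0,0,0,0,0,0.009,0.65],[0,0,0,0,0,0.008,0.65],[0,0,0,0,0,0.005,0.65],[0,0,0,0,0,0.003,0.65],[0,0,0,0,0,0.002,0.65],[0,0,0,0,0,0,0.65],[0,0,0,0,0,0,0.65]])

```text
time: 18.52
tool_pos: [0.4755, -0.139, 0.006]
tcp_rot: [3.136, 0.184, 0.002]
wrist_force: [-0.3, 0.1, 0.2]
width: 0.652
grip_force: 0.0
```

Call:
drive_tool(rows=[[0,0,0,0,0,0,0],[0,0,0,0,0,0,0],[0,0,0,0,0,0,0],[0,0,0,0,0,0,0],[0,0,0,0,0,0,0],[0,0,0,0,0,0,0],[0,0,0,0,0,0,0]])

```text
time: 19.1
tool_pos: [0.4747, -0.1388, 0.0052]
tcp_rot: [-3.136, -0.184, 0.0]
wrist_force: [-0.6, 0.1, 0.5]
width: 0.0
grip_force: 0.0
```

```bash
python3 - <<'E'
from h import *
p,T=wrist(); save(p,'w6.png'); print(status.read_state()['width'])
for m in masks_of(p,'pliers')[:2]: print(m['score'],m['bbox'])
E
```

```text
-0.004197974661837304
0.6 [299.4, 133.4, 336.9, 239.3]
```

View pics/w6.png

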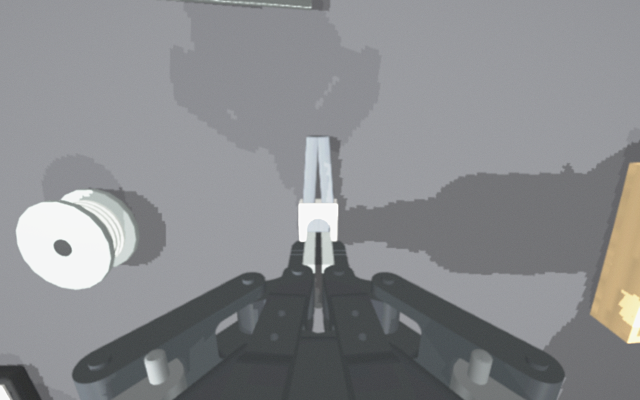

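```bash
python3 - <<'E'
from h import *
p,T=wrist(); s,c,f,m=pose(); print(c)
X=m[:,0]
for z in(0.005,.012,.024): print(z,proj(p,np.array([[c[0],c[1],z]]),T).round(1))
e=X
for d in(-.03,-.017,0,.017,.02): print(d,proj(p,[c*[1,1,0]+[0,0,.012]+e*d],T).round(1))
print('tip px->z.012',ray(p,[[318,205],[318,241],[318,138]],.012,T).round(4))
E
```

```text
[ 0.47475495 -0.13877736  0.00515128]
0.005 [[316.8 225.6]]
0.012 [[316.8 229.9]]
0.024 [[316.7 238. ]]
-0.03 [[316.8 271.1]]
-0.017 [[316.8 253.7]]
0 [[316.8 229.9]]
0.017 [[316.8 204.7]]
0.02 [[316.8 200.1]]
tip px->z.012 [[ 0.4915 -0.1376  0.012 ]
 [ 0.4671 -0.1405  0.012 ]
 [ 0.5323 -0.1328  0.012 ]]
```

Call:
drive_tool(rows=[[0,0,0,0,0,0,0.5],[0,0,0,0,0,0,0.5],[0,0,0,0,0,0,0.5],[0,0,0,0,0,0.002,0.5],[0,0,0,0,0,0.001,0.5],[0,0,0,0,0,0.001,0.5],[0,0,0,0,0,0.001,0.5],[0,0,0,0,0,0,0.5]])

```text
time: 19.92
tool_pos: [0.4745, -0.1387, -0.0001]
tcp_rot: [-3.136, -0.184, 0.001]
wrist_force: [0.4, -0.2, 0.6]
width: 0.503
grip_force: 0.0
```

```bash
python3 - <<'E'
from h import *
p,T=wrist(); save(p,'w7.png')
cv2.imwrite('pics/w7c.png',cv2.resize(p['color'][120:300,220:420,::-1],None,fx=3,fy=3))
E
```

```text
(no output)
```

View pics/w7c.png

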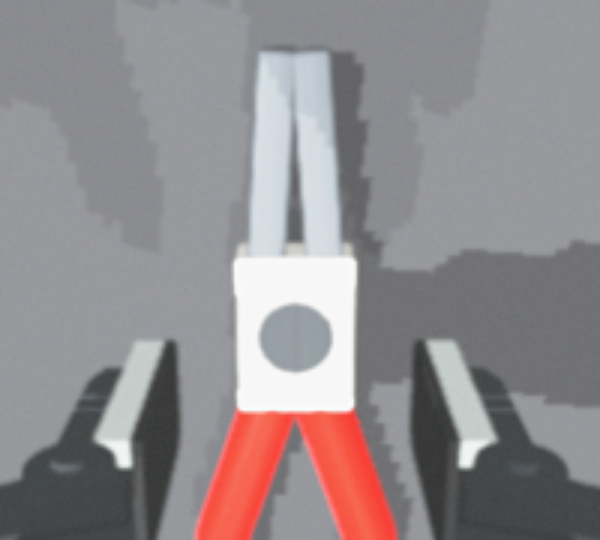

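Call:
drive_tool(rows=[[0,0,0,0,0,0.001,0.5],[0,0,0,0,0,0.001,0.5],[0,0,0,0,0,0.001,0.5],[0,0,0,0,0,0.001,0.5],[0,0,0,0,0,0,0.5]])

```text
time: 20.38
tool_pos: [0.4746, -0.1387, -0.0041]
tcp_rot: [-3.136, -0.184, 0.001]
wrist_force: [-0.8, -1.0, -1.1]
width: 0.5
grip_force: 0.0
```

Call:
drive_tool(rows=[[0,0,0,0,0,0,0],[0,0,0,0,0,0,0],[0,0,0,0,0,0,0],[0,0,0,0,0,0,0],[0,0,0,0,0,0,0]], force=40)

```text
time: 20.8
tool_pos: [0.4748, -0.1388, -0.0038]
tcp_rot: [3.136, 0.184, 0.0]
wrist_force: [0.0, -0.9, 0.8]
width: 0.003
grip_force: 0.0
```

Call:
drive_tool(rows=[[0,0,0,0,0,0.001,0],[0,0,0,0,0,0.001,0],[0,0,0,0,0,0.001,0],[0,0,0,0,0,0.001,0],[0,0,0,0,0,0,0]])

```text
time: 21.22
tool_pos: [0.4745, -0.1387, -0.0081]
tcp_rot: [-3.136, -0.184, 0.001]
wrist_force: [-0.1, 0.0, 0.6]
width: -0.0
grip_force: 0.0
```

Call:
drive_tool(rows=[[0,0,0,0,0,0.001,0],[0,0,0,0,0,0.001,0],[0,0,0,0,0,0.001,0],[0,0,0,0,0,0,0]])

```text
time: 21.55
tool_pos: [0.4746, -0.1387, -0.0111]
tcp_rot: [-3.136, -0.184, 0.001]
wrist_force: [0.2, 0.4, 0.6]
width: -0.001
grip_force: 0.0
```

```bash
python3 - <<'E'
from h import *
s=read_camera('scene'); w,T=wrist()
c=proj(s,[pose()[1]],s['world_from_camera'])[0]; print(c)
u,v=c.astype(int)
a=cv2.resize(s['color'][v-60:v+30,u-50:u+50,::-1],None,fx=4,fy=4)
b=cv2.resize(w['color'][140:290,250:390,::-1],None,fx=2.4,fy=2.4); b=cv2.copyMakeBorder(b,0,0,0,0,0)
cv2.imwrite('pics/c8.png',np.hstack([a,b[:360]])); print(a.shape,b.shape)
E
```

```text
[298.79393854 194.15702139]
(360, 400, 3) (360, 336, 3)
```

View pics/c8.png

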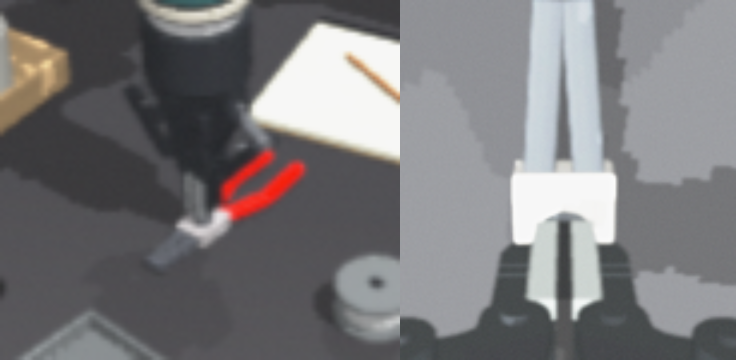

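The scene crop shows the shut fingertips at (200,222), only just above the pivot block. So the tips sit about 23 mm above the stated TCP. Feeling further down.

Call:
drive_tool(rows=[[0,0,0,0,0,0.001,0],[0,0,0,0,0,0.001,0],[0,0,0,0,0,0,0]])

```text
time: 21.9
tool_pos: [0.4746, -0.1387, -0.013]
tcp_rot: [-3.136, -0.184, 0.0]
wrist_force: [-0.8, 0.3, -0.3]
width: 0.002
grip_force: 0.0
```

Call:
drive_tool(rows=[[0,0,0,0,0,0.001,0],[0,0,0,0,0,0.001,0],[0,0,0,0,0,0,0]])

```text
time: 22.15
tool_pos: [0.4746, -0.1387, -0.0151]
tcp_rot: [-3.136, -0.184, 0.001]
wrist_force: [0.7, -0.0, 0.4]
width: -0.0
grip_force: 0.0
```

Call:
drive_tool(rows=[[0,0,0,0,0,0.001,0],[0,0,0,0,0,0.001,0],[0,0,0,0,0,0,0]])

```text
time: 22.4
tool_pos: [0.4746, -0.1387, -0.017]
tcp_rot: [-3.136, -0.184, 0.001]
wrist_force: [-1.0, 0.1, -0.2]
width: -0.001
grip_force: 0.0
```

```bash
python3 - <<'E'
from h import *
w,T=wrist(); s,c,f,m=pose(); print(c,s['wrist_force'])
a=w['color']; k=a[195:300,317]; print([tuple(x) for x in a[200:280:4,300].tolist()]); print([tuple(x) for x in a[200:280:4,312].tolist()])
for z in(0,.012):print(z,proj(w,[[*(c[:2]+.017*d*m[:2,0]),z] for d in(-1,0,1)],T).round(1).tolist())
E
```

```text
[ 0.47463897 -0.13871949 -0.01695682] [ 0.7068419  -0.54292806 -0.03793241]
[(149, 151, 154), (150, 153, 159), (146, 151, 155), (198, 199, 197), (244, 244, 242), (247, 247, 247), (247, 247, 247), (247, 247, 247), (247, 247, 247), (247, 247, 247), (252, 252, 252), (72, 75, 78), (73, 76, 79), (71, 75, 76), (71, 75, 77), (74, 76, 79), (71, 76, 77), (72, 75, 77), (100, 108, 113), (75, 77, 79)]
[(197, 205, 215), (196, 205, 215), (193, 204, 212), (194, 203, 211), (246, 246, 245), (247, 247, 247), (247, 247, 247), (247, 247, 247), (221, 224, 221), (208, 214, 212), (206, 213, 210), (205, 214, 210), (206, 212, 210), (206, 214, 210), (207, 215, 211), (209, 216, 213), (227, 232, 230), (232, 238, 235), (118, 124, 122), (70, 72, 75)]
0 [[316.7, 261.7], [316.7, 236.7], [316.7, 210.2]]
0.012 [[316.7, 272.2], [316.6, 245.8], [316.6, 217.7]]
```

Call:
drive_tool(rows=[[0,0,0,0,0,0.001,0],[0,0,0,0,0,0.001,0],[0,0,0,0,0,0,0]])

```text
time: 22.7
tool_pos: [0.475, -0.1388, -0.0181]
tcp_rot: [-3.136, -0.184, 0.0]
wrist_force: [-2.0, 0.1, 6.4]
width: 0.0
grip_force: 3.4
```

Contact at TCP z = −0.018, so the real tips are 30 mm above the stated TCP. Regrasping lower.

Call:
drive_tool(rows=[[0,0,0,0,0,-0.01,0],[0,0,0,0,0,0,0.5],[0,0,0,0,0,0,0.5],[0,0,0,0,0,0,0.5],[0,0,0,0,0,0.006,0.5],[0,0,0,0,0,0.006,0.5],[0,0,0,0,0,0.005,0.5],[0,0,0,0,0,0,0.5]])

```text
time: 23.37
tool_pos: [0.4731, -0.1382, -0.0277]
tcp_rot: [-3.135, -0.184, 0.005]
wrist_force: [-0.4, 0.3, -0.5]
width: 0.5
grip_force: 0.0
```

Call:
drive_tool(rows=[[0,0,0,0,0,0,0],[0,0,0,0,0,0,0],[0,0,0,0,0,0,0],[0,0,0,0,0,0,0],[0,0,0,0,0,0,0]], force=60)

```text
time: 23.78
tool_pos: [0.4747, -0.1387, -0.0259]
tcp_rot: [-3.136, -0.184, 0.0]
wrist_force: [-0.6, -0.5, -2.2]
width: 0.261
grip_force: 59.6
```

Call:
drive_tool(rows=[[0,0,0,0,0,-0.034,0],[0,0,0,0,0,-0.038,0],[0,0,0,0,0,-0.038,0],[0,0,0,0,0,-0.04,0],[0,0,-6.6,0.014,-0.011,0,0],[0,0,-6.6,0.016,-0.009,0,0],[0,0,-6.6,0.017,-0.007,0,0],[0,0,-6.6,0.017,-0.005,0,0]])

```text
time: 24.45
tool_pos: [0.528, -0.0888, 0.1247]
tcp_rot: [3.008, 0.904, 0.001]
wrist_force: [0.2, 0.9, -2.4]
width: 0.262
grip_force: 59.7
```

Call:
drive_tool(rows=[[0,0,-6.6,0.018,-0.003,0,0],[0,0,-6.6,0.018,-0.001,0,0],[0,0,-6.6,0.018,0.001,0,0],[0,0,-6.6,0.018,0.003,0,0],[0,0,-6.6,0.017,0.005,0,0],[0,0,-6.6,0.017,0.007,0,0],[0,0,-6.7,0.016,0.009,0,0],[0,0,-6.7,0.015,0.01,0,0]])

```text
time: 25.12
tool_pos: [0.633, 0.0112, 0.1237]
tcp_rot: [-2.289, -2.151, 0.001]
wrist_force: [-0.5, -1.1, -1.8]
width: 0.258
grip_force: 59.7
```

Call:
drive_tool(rows=[[0,0,-6.6,0.013,0.012,0.001,0],[0,0,0,0,0,0.03,0],[0,0,0,0,0,0,0],[0,0,0,0,0,0,0]])

```text
time: 25.45
tool_pos: [0.6428, 0.0229, 0.0905]
tcp_rot: [-2.165, -2.27, 0.007]
wrist_force: [0.2, 0.1, -1.7]
width: 0.259
grip_force: 59.7
```

```bash
python3 - <<'E'
from h import *
s,c,f,m=pose(); print(s['width'],s['grip_force'])
w,T=wrist(); fit(w,T,'tool_tray',(.6465,.002,.048))
for m in masks_of(w,'pliers')[:1]:
    v,u=np.nonzero(m['mask']); q=ray(w,np.c_[u,v],c[2]+.027+.008,T)[:,:2]
    print(cv2.minAreaRect((q*1000).astype(np.float32)),q.min(0),q.max(0))
plan([(.6455,.022,.02,92.7),(.6455,.022,-.018,92.7)],claw=0)
E
```

```text
0.25901202312841964 59.65895891189575
tool_tray score 0.78 IoU 0.51 [0.6408, 0.0999, 0.0452] 
((642.9913940429688, 25.953693389892578), (35.93223190307617, 111.68899536132812), 3.0350773334503174) [ 0.62776057 -0.03051177] [0.66377283 0.08202654]
t 25.6 at [0.6458 0.0224 0.0942] phi 92.69 tilt 0.06
[[0,0,np.float64(0.0),0.0,0.0,0.025,0],[0,0,np.float64(0.0),0.0,0.0,0.025,0],[0,0,np.float64(0.0),0.0,0.0,0.024,0],[0,0,np.float64(0.0),0.0,0.0,0.019,0],[0,0,np.float64(0.0),0.0,0.0,0.019,0]]
end [ 0.6458  0.0224 -0.0178] 92.69
```

Call:
drive_tool(rows=[[0,0,0,0,0,0.03,0],[0,0,0,0,0,0.03,0],[0,0,0,0,0,0.03,0],[0,0,0,0,0,0.015,0],[0,0,0,0,0,0.008,0],[0,0,0,0,0,0.001,0],[0,0,0,0,0,0.001,0],[0,0,0,0,0,0,0]])

```text
time: 26.27
tool_pos: [0.6472, 0.0225, -0.0199]
tcp_rot: [2.167, 2.272, 0.004]
wrist_force: [-0.0, 0.4, -1.5]
width: 0.259
grip_force: 59.7
```

Call:
drive_tool(rows=[[0,0,0,0,0,0.001,0],[0,0,0,0,0,0.001,0],[0,0,0,0,0,0,0]])

```text
time: 26.52
tool_pos: [0.647, 0.0226, -0.022]
tcp_rot: [2.166, 2.272, 0.003]
wrist_force: [-1.0, -0.4, 4.9]
width: 0.254
grip_force: 60.3
```

Call:
drive_tool(rows=[[0,0,0,0,0,0,0.45],[0,0,0,0,0,0,0.45],[0,0,0,0,0,0,0.45],[0,0,0,0,0,-0.02,0.45],[0,0,0,0,0,-0.04,0.45],[0,0,0,0,0,-0.04,0.45],[0,0,0,0,0,-0.04,0.8],[0,0,0,0,0,-0.04,1]])

```text
time: 27.18
tool_pos: [0.6449, 0.0227, 0.1575]
tcp_rot: [-2.168, -2.273, 0.001]
wrist_force: [1.0, -0.0, 0.1]
width: 0.715
grip_force: 0.0
```

```bash
python3 - <<'E'
from h import *
plan([(.4535,.0112,.16,100)],start=(.6465,.0224,.158,92.7))
E
```

```text
[[0,0,-1.2,0.0,-0.032,0.0,1],[0,0,-1.2,0.0,-0.032,0.0,1],[0,0,-1.2,0.001,-0.032,-0.001,1],[0,0,-1.2,0.002,-0.032,0.0,1],[0,0,-1.2,0.002,-0.033,-0.001,1],[0,0,-1.3,0.003,-0.032,0.0,1]]
end [0.4536 0.0111 0.16  ] 100.0
```

Call:
drive_tool(rows=[[0,0,-1.2,0,-0.032,0,1],[0,0,-1.2,0,-0.032,0,1],[0,0,-1.2,0.001,-0.032,0,1],[0,0,-1.2,0.002,-0.032,0,1],[0,0,-1.2,0.002,-0.033,0,1],[0,0,-1.3,0.003,-0.032,0,1],[0,0,0,0,0,0,1],[0,0,0,0,0,0,1]])

```text
time: 27.85
tool_pos: [0.4509, 0.0113, 0.1559]
tcp_rot: [2.019, 2.407, 0.0]
wrist_force: [0.6, 0.6, 0.6]
width: 1.003
grip_force: 0.0
```

```bash
python3 - <<'E'
from h import *
w,T=wrist(); save(w,'w9.png')
fit(w,T,'wide_reel',(.4535,.011)); fit(w,T,'narrow_reel',(.4536,.155))
for m in masks_of(w,'pliers')[:2]:
    v,u=np.nonzero(m['mask']); q=ray(w,np.c_[u,v],.012,T)[:,:2]
    print(round(m['score'],2),len(u),cv2.minAreaRect((q*1000).astype(np.float32)))
plan([(.4535,.0112,.05,100),(.4535,.0112,-.033,100)])
E
```

```text
wide_reel score 0.75 IoU 0.979 [0.4523, 0.0116] 
narrow_reel score 0.69 IoU 0.936 [0.4543, 0.1543] 
0.92 2748 ((645.3172607421875, 1.7644119262695312), (49.22173309326172, 158.1263427734375), 6.222356796264648)
t 28.05 at [0.454  0.0114 0.1567] phi 100.02 tilt 0.07
[[0,0,np.float64(0.0),0.0,0.0,0.036,1],[0,0,np.float64(0.0),0.0,0.0,0.035,1],[0,0,np.float64(0.0),0.0,0.0,0.036,1],[0,0,np.float64(0.0),0.0,0.0,0.028,1],[0,0,np.float64(0.0),0.0,0.0,0.027,1],[0,0,np.float64(0.0),0.0,0.0,0.028,1]]
end [ 0.454   0.0114 -0.0333] 100.02
```

View pics/w9.png

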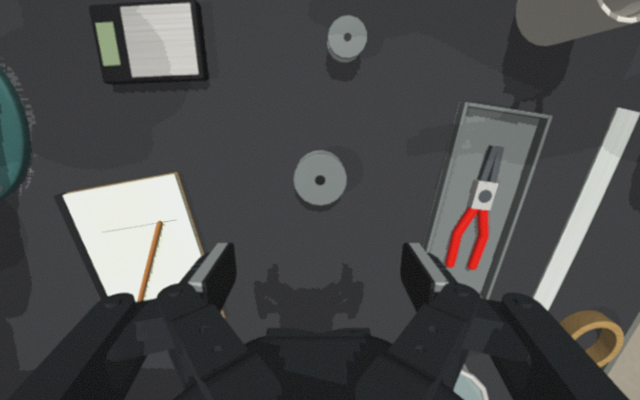

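The pliers lie flat in the tray at (480,205). The wide reel is at (320,180). Descending on it.

Call:
drive_tool(rows=[[0,0,0,0,0,0.036,1],[0,0,0,0,0,0.036,1],[0,0,0,0,0,0.036,1],[0,0,0,0,0,0.03,1],[0,0,0,0,0,0.025,1],[0,0,0,0,0,0.015,1],[0,0,0,0,0,0.01,1],[0,0,0,0,0,0.002,1]], force=35)

```text
time: 28.72
tool_pos: [0.4516, 0.0114, -0.0359]
tcp_rot: [-2.017, -2.405, 0.004]
wrist_force: [-0.2, -0.3, 0.5]
width: 1.003
grip_force: 0.0
```

Call:
drive_tool(rows=[[0,0,0,0,0,0,1],[0,0,0,0,0,0,0],[0,0,0,0,0,0,0],[0,0,0,0,0,0,0],[0,0,0,0,0,0,0],[0,0,0,0,0,0,0],[0,0,0,0,0,0,0]])

```text
time: 29.3
tool_pos: [0.4543, 0.0113, -0.0321]
tcp_rot: [2.017, 2.405, 0.003]
wrist_force: [-0.7, -0.1, 7.0]
width: 0.663
grip_force: 36.7
```

```bash
python3 - <<'E'
from h import *
plan([(.4535,.0113,.08,100),(.5055,.4085,.08,100),(.5055,.4085,.03,100)],start=(.4535,.0113,-.033,100),claw=0,step=.039)
E
```

```text
[[0,0,0.0,0.0,0.0,-0.038,0],[0,0,0.0,0.0,0.0,-0.038,0],[0,0,0.0,0.0,0.0,-0.037,0],[0,0,0.0,0.035,0.011,0.0,0],[0,0,0.0,0.035,0.011,0.0,0],[0,0,0.0,0.035,0.011,0.0,0],[0,0,0.0,0.035,0.011,0.0,0],[0,0,0.0,0.035,0.011,0.0,0]]
[[0,0,0.0,0.035,0.011,0.0,0],[0,0,0.0,0.034,0.011,0.0,0],[0,0,0.0,0.035,0.011,0.0,0],[0,0,0.0,0.034,0.011,0.0,0],[0,0,0.0,0.035,0.011,0.0,0],[0,0,0.0,0.034,0.01,0.0,0],[0,0,0.0,0.0,0.0,0.025,0],[0,0,0.0,0.0,0.0,0.025,0]]
end [0.5053 0.4083 0.03  ] 100.0
```

Call:
drive_tool(rows=[[0,0,0,0,0,-0.038,0],[0,0,0,0,0,-0.038,0],[0,0,0,0,0,-0.037,0],[0,0,0,0.035,0.011,0,0],[0,0,0,0.035,0.011,0,0],[0,0,0,0.035,0.011,0,0],[0,0,0,0.035,0.011,0,0],[0,0,0,0.035,0.011,0,0]])

```text
time: 29.97
tool_pos: [0.4764, 0.1949, 0.08]
tcp_rot: [2.019, 2.406, 0.002]
wrist_force: [1.1, -1.3, -1.2]
width: 0.658
grip_force: 38.1
```

Call:
drive_tool(rows=[[0,0,0,0.035,0.011,0,0],[0,0,0,0.034,0.011,0,0],[0,0,0,0.035,0.011,0,0],[0,0,0,0.034,0.011,0,0],[0,0,0,0.035,0.011,0,0],[0,0,0,0.034,0.01,0,0],[0,0,0,0,0,0.025,0],[0,0,0,0,0,0,0]])

```text
time: 30.63
tool_pos: [0.5021, 0.4092, 0.051]
tcp_rot: [-2.015, -2.409, 0.006]
wrist_force: [-1.2, -1.9, -2.2]
width: 0.659
grip_force: 38.1
```

```bash
python3 - <<'E'
from h import *
w,T=wrist(); s,c,f,m=pose(); print(c,s['width'],s['grip_force'],s['wrist_force'])
fit(w,T,'wide_reel',(.505,.408),z=c[2]+.033); fit(w,T,'reel_dish',(.5055,.4085))
plan([(.5055,.4085,-.025,100)],claw=0)
E
```

```text
[0.50173624 0.40763772 0.05158601] 0.665882144675964 38.06090131402016 [-0.615765   -1.16517071 -1.44327649]
wide_reel score 0.61 IoU 0.945 [0.502, 0.4098] 
wide_reel score 0.52 IoU 0.614 [0.4976, 0.4464] 
reel_dish score 0.86 IoU 0.606 [0.5055, 0.4086] 
t 30.78 at [0.5035 0.4075 0.0539] phi 100.02 tilt 0.1
[[0,0,np.float64(0.0),0.0,0.001,0.026,0],[0,0,np.float64(0.0),0.0,0.001,0.026,0],[0,0,np.float64(0.0),0.001,0.0,0.027,0]]
end [ 0.5053  0.4089 -0.0251] 100.02
```

Call:
drive_tool(rows=[[0,0,0,0,0,0.03,0],[0,0,0,0,0,0.03,0],[0,0,0,0,0,0.014,0],[0,0,0,0,0,0.006,0],[0,0,0,0,0,0,0],[0,0,0,0,0,0.002,0],[0,0,0,0,0,0,0],[0,0,0,0,0,0,0]])

```text
time: 31.45
tool_pos: [0.5055, 0.4092, -0.0261]
tcp_rot: [2.019, 2.406, 0.005]
wrist_force: [-0.2, 0.5, -0.1]
width: 0.662
grip_force: 38.6
```

Call:
drive_tool(rows=[[0,0,0,0,0,0.001,0],[0,0,0,0,0,0.001,0],[0,0,0,0,0,0,0],[0,0,0,0,0,0,0]])

```text
time: 31.78
tool_pos: [0.5052, 0.4092, -0.0282]
tcp_rot: [2.018, 2.407, 0.003]
wrist_force: [-0.2, -1.7, 6.2]
width: 0.661
grip_force: 39.0
```

Call:
drive_tool(rows=[[0,0,0,0,0,0,0.8],[0,0,0,0,0,0,0.8],[0,0,0,0,0,0,0.8],[0,0,0,0,0,-0.02,0.8],[0,0,0,0,0,-0.04,0.8],[0,0,0,0,0,-0.04,0.8],[0,0,0,0,0,-0.04,0.75],[0,0,0,0,0,-0.02,0.75]])

```text
time: 32.45
tool_pos: [0.5064, 0.4101, 0.136]
tcp_rot: [2.018, 2.406, 0.011]
wrist_force: [0.7, 1.0, 0.3]
width: 0.751
grip_force: 0.0
```

```bash
python3 - <<'E'
from h import *
plan([(.454,.1545,.13,100)],start=(.5053,.4085,.131,100),claw=.75)
E
```

```text
[[0,0,0.0,-0.03,-0.012,0.0,0.75],[0,0,0.0,-0.03,-0.012,0.0,0.75],[0,0,0.0,-0.03,-0.012,0.0,0.75],[0,0,0.0,-0.03,-0.012,0.0,0.75],[0,0,0.0,-0.03,-0.012,0.0,0.75],[0,0,0.0,-0.03,-0.012,0.0,0.75],[0,0,0.0,-0.031,-0.011,0.001,0.75],[0,0,0.0,-0.03,-0.012,0.0,0.75]]
end [0.4536 0.1547 0.13  ] 100.0
```

Call:
drive_tool(rows=[[0,0,0,-0.03,-0.012,0,0.75],[0,0,0,-0.03,-0.012,0,0.75],[0,0,0,-0.03,-0.012,0,0.75],[0,0,0,-0.03,-0.012,0,0.75],[0,0,0,-0.03,-0.012,0,0.75],[0,0,0,-0.03,-0.012,0,0.75],[0,0,0,-0.031,-0.012,0,0.75],[0,0,0,-0.03,-0.012,0,0.75]])

```text
time: 33.12
tool_pos: [0.4508, 0.1529, 0.1299]
tcp_rot: [2.018, 2.407, -0.0]
wrist_force: [0.1, -0.1, -0.3]
width: 0.751
grip_force: 0.0
```

Call:
drive_tool(rows=[[0,0,0,0,0,0,0.75],[0,0,0,0,0,0,0.75]])

```text
time: 33.28
tool_pos: [0.4512, 0.1531, 0.13]
tcp_rot: [-2.022, -2.404, -0.0]
wrist_force: [0.2, 1.1, -1.1]
width: 0.748
grip_force: 0.0
```

```bash
python3 - <<'E'
from h import *
w,T=wrist(); fit(w,T,'narrow_reel',(.454,.1545))
fit(w,T,'wide_reel',(.505,.409),z=.004); 
w=read_camera('scene'); fit(w,w['world_from_camera'],'wide_reel',(.505,.409),z=.004); fit(w,w['world_from_camera'],'narrow_reel',(.454,.1545))
plan([(.454,.1545,-.03,100)],claw=.75)
E
```

```text
narrow_reel score 0.9 IoU 0.955 [0.4537, 0.1546] 
wide_reel score 0.66 IoU 0.952 [0.5032, 0.4095] 
narrow_reel score 0.47 IoU 0.928 [0.4543, 0.1548] 
t 33.58 at [0.4519 0.1554 0.1301] phi 100.11 tilt 0.01
[[0,0,np.float64(0.0),0.0,0.0,0.032,0.75],[0,0,np.float64(0.0),0.0,0.0,0.032,0.75],[0,0,np.float64(0.0),0.0,0.001,0.032,0.75],[0,0,np.float64(0.1),-0.001,0.0,0.032,0.75],[0,0,np.float64(0.0),0.0,0.001,0.032,0.75]]
end [ 0.454   0.1547 -0.0299] 100.01
```

Call:
drive_tool(rows=[[0,0,0,0,0.001,0.035,0.75],[0,0,0,0,0.001,0.035,0.75],[0,0,0,0,0,0.035,0.75],[0,0,0,0,0,0.025,0.75],[0,0,0,0,0,0.015,0.75],[0,0,0,0,0,0.01,0.75],[0,0,0,0,0,0.005,0.75],[0,0,0,0,0,0,0.75]], force=30)

```text
time: 34.25
tool_pos: [0.4532, 0.155, -0.0306]
tcp_rot: [-2.017, -2.407, 0.002]
wrist_force: [-0.3, -0.3, 0.8]
width: 0.75
grip_force: 0.0
```

Call:
drive_tool(rows=[[0,0,0,0,0,0,0],[0,0,0,0,0,0,0],[0,0,0,0,0,0,0],[0,0,0,0,0,0,0],[0,0,0,0,0,0,0],[0,0,0,0,0,0,0]])

```text
time: 34.75
tool_pos: [0.4552, 0.1553, -0.0283]
tcp_rot: [2.018, 2.406, 0.004]
wrist_force: [1.1, 0.4, 6.3]
width: 0.429
grip_force: 30.1
```

```bash
python3 - <<'E'
from h import *
plan([(.454,.1545,.09,100),(.504,.409,.09,100)],claw=0)
E
```

```text
t 34.75 at [ 0.4552  0.1553 -0.0283] phi 100.02 tilt 0.18
[[0,0,np.float64(0.0),0.0,0.0,-0.03,0],[0,0,np.float64(0.0),0.0,0.0,-0.029,0],[0,0,np.float64(0.0),0.0,-0.001,-0.03,0],[0,0,np.float64(0.0),-0.001,0.0,-0.029,0],[0,0,np.float64(0.0),0.03,0.012,0.0,0],[0,0,np.float64(0.0),0.03,0.012,0.0,0],[0,0,np.float64(0.0),0.03,0.012,0.0,0],[0,0,np.float64(0.0),0.03,0.011,0.0,0]]
[[0,0,np.float64(0.0),0.031,0.012,0.0,0],[0,0,np.float64(0.0),0.03,0.011,0.0,0],[0,0,np.float64(0.0),0.031,0.012,0.0,0],[0,0,np.float64(0.0),0.03,0.011,0.0,0]]
end [0.5039 0.4086 0.0897] 100.02
```

Call:
drive_tool(rows=[[0,0,0,0,0,-0.03,0],[0,0,0,0,0,-0.03,0],[0,0,0,0,0,-0.03,0],[0,0,0,0,0,-0.03,0],[0,0,0,0.03,0.012,0,0],[0,0,0,0.03,0.012,0,0],[0,0,0,0.03,0.012,0,0],[0,0,0,0.03,0.011,0,0]])

```text
time: 35.42
tool_pos: [0.4794, 0.2822, 0.0909]
tcp_rot: [2.019, 2.406, 0.002]
wrist_force: [0.0, 0.5, -0.0]
width: 0.427
grip_force: 30.3
```

Call:
drive_tool(rows=[[0,0,0,0.031,0.012,0,0],[0,0,0,0.03,0.011,0,0],[0,0,0,0.031,0.012,0,0],[0,0,0,0.03,0.011,0,0],[0,0,0,0,0,0.03,0],[0,0,0,0,0,0,0],[0,0,0,0,0,0,0],[0,0,0,0,0,0,0]])

```text
time: 36.08
tool_pos: [0.5025, 0.4083, 0.06]
tcp_rot: [-2.019, -2.407, 0.003]
wrist_force: [-0.2, 0.7, -0.5]
width: 0.425
grip_force: 30.3
```

```bash
python3 - <<'E'
from h import *
w,T=wrist(); s,c,f,m=pose(); print(s['width'],s['grip_force'])
fit(w,T,'narrow_reel',(.504,.408),z=c[2]+.029); fit(w,T,'wide_reel',(.504,.409),z=.004)
w2=read_camera('scene'); fit(w2,w2['world_from_camera'],'wide_reel',(.504,.409),z=.004); fit(w2,w2['world_from_camera'],'narrow_reel',(.504,.409),z=c[2]+.029)
save(w,'w10.png'); plan([(.504,.409,.01,100)],claw=0)
E
```

```text
0.43383667721156993 30.278539806604385
narrow_reel score 0.9 IoU 0.922 [0.5027, 0.4077] 
wide_reel score 0.58 IoU 0.697 [0.5041, 0.4092] 
wide_reel score 0.98 IoU 0.932 [0.5035, 0.4097] 
t 36.38 at [0.5038 0.4091 0.0614] phi 99.98 tilt 0.1
[[0,0,np.float64(0.0),0.0,0.0,0.026,0],[0,0,np.float64(0.0),0.0,0.0,0.025,0]]
end [0.5038 0.4091 0.0104] 99.98
```

View pics/w10.png

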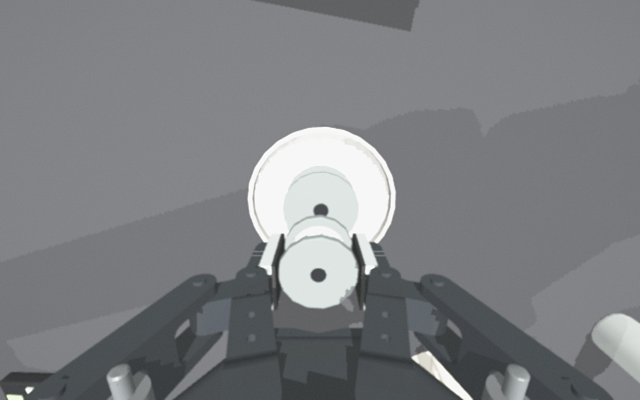

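The wide reel sits in the dish at (320,205), with the narrow reel held over it at (318,273). Their axes agree within about 2 mm. Lowering.

Call:
drive_tool(rows=[[0,0,0,0.001,0,0.025,0],[0,0,0,0,0,0.02,0],[0,0,0,0,0,0.007,0],[0,0,0,0,0,0.001,0],[0,0,0,0,0,0.001,0],[0,0,0,0,0,0,0],[0,0,0,0,0,0,0]])

```text
time: 36.97
tool_pos: [0.5036, 0.4106, 0.0072]
tcp_rot: [2.019, 2.407, 0.002]
wrist_force: [-0.3, -0.1, 0.1]
width: 0.429
grip_force: 31.2
```

Call:
drive_tool(rows=[[0,0,0,0,0,0.001,0],[0,0,0,0,0,0,0],[0,0,0,0,0,0.001,0],[0,0,0,0,0,0,0]])

```text
time: 37.3
tool_pos: [0.5032, 0.4105, 0.0055]
tcp_rot: [2.019, 2.407, 0.001]
wrist_force: [-1.2, -1.4, 4.5]
width: 0.425
grip_force: 31.5
```

Contact. Release and rise.

Call:
drive_tool(rows=[[0,0,0,0,0,0,0.65],[0,0,0,0,0,0,0.65],[0,0,0,0,0,0,0.65],[0,0,0,0,0,-0.01,0.65],[0,0,0,0,0,-0.03,0.65],[0,0,0,0,0,-0.04,0.65],[0,0,0,0,0,-0.04,0.65],[0,0,0,0,0,-0.04,0.65]])

```text
time: 37.97
tool_pos: [0.5024, 0.4099, 0.1661]
tcp_rot: [-2.019, -2.407, 0.001]
wrist_force: [0.1, 0.2, -0.3]
width: 0.653
grip_force: 0.0
```

Call:
drive_tool(rows=[[0,0,0,-0.035,-0.01,-0.02,0.65],[0,0,0,-0.035,-0.01,-0.02,0.65],[0,0,0,-0.035,-0.01,0,0.65],[0,0,0,0,0,0,0.65],[0,0,0,0,0,0,0.65]])

```text
time: 38.38
tool_pos: [0.4918, 0.3002, 0.2055]
tcp_rot: [2.022, 2.404, 0.003]
wrist_force: [-0.2, 1.2, 0.4]
width: 0.643
grip_force: 0.0
```

```bash
python3 - <<'E'
from h import *
w,T=wrist(); a=read_camera('scene'); b=read_camera('top')
for p,t in((w,T),(a,a['world_from_camera'])):
    fit(p,t,'narrow_reel',(.504,.409),z=.034); fit(p,t,'wide_reel',(.504,.409),z=.004)
t=a['world_from_camera']; fit(a,t,'narrow_pot',(.501,-.466),z=.005);fit(a,t,'wide_pot',(.49,-.392),z=.005)
for n in('mug','magnifier'):
    for m in masks_of(b,n)[:1]: print(n,m['bbox'],masks_of(a,n)[:1] and masks_of(a,n)[0]['bbox'])
cv2.imwrite('pics/fin.png',a['color'][:400,180:500,::-1].repeat(1,0)); cv2.imwrite('pics/fin.png',cv2.resize(a['color'][80:340,190:510,::-1],None,fx=2.3,fy=2.3))
E
```

```text
narrow_reel score 0.93 IoU 0.942 [0.5031, 0.4098] 
narrow_reel score 0.88 IoU 0.938 [0.5024, 0.4101] 
wide_reel score 0.62 IoU 0.595 [0.5031, 0.4095] 
wide_pot score 0.75 IoU 0.898 [0.4876, -0.3964] 
mug [218.0, 139.6, 244.7, 164.8] [338.0, 258.8, 382.4, 320.1]
magnifier [345.6, 140.6, 372.1, 168.7] [215.1, 186.1, 247.2, 225.3]
```

View pics/fin.png

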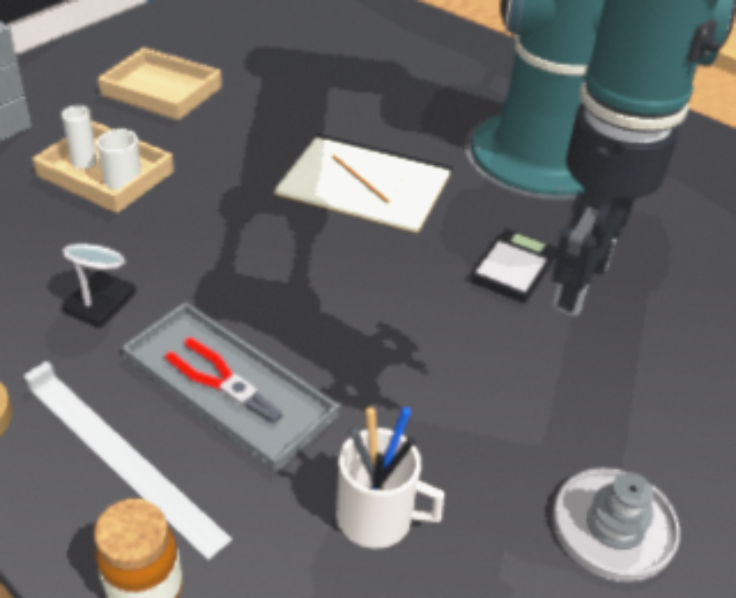

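The final picture shows both pots upright in the box at (100,155), the pliers flat in the tray at (230,385) and the reels stacked in the dish at (620,515). The mug and magnifier have not moved, and the gripper is clear. Handing in.

```bash
python3 -c "
from h import *
print(workorder.finish_job())"
```

```text
the job is handed in; nothing more can be done
None
```

The job is handed in at about 39 s, and the last pictures show both pots upright in the left-hand plywood box, the narrow reel centred on the wide one in the dish, the pliers flat in the tray, the mug and magnifier in place, and everything released.

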